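# Load the mixie with dried turmeric and pulse it

### The arm

A 6-joint arm with a two-finger parallel gripper is mounted at the origin on the work surface. World frame = base frame: x ahead of the robot, y to its left, z up, the work surface at z = 0. Lengths are in m, angles in degrees, forces in N, time in s.
With the tool pointing down it reaches from about 0.35 to 0.85 m from the base axis. Payload 8.1 kg.
Tool frame: the origin (TCP) lies between the finger pads, 19 mm behind the fingertips; this is the grasp point; z points along the fingers, y is the line along which they close (so a half turn about z gives the same grasp; the last joint's range is limited). The gripper opens to 85 mm and grips with 20 to 120 N. Pads are 22 mm wide; open, the fingers measure 114 mm over their backs; the gripper's body (76 mm by 85 mm) begins 54 mm behind the grasp point. The pads swing forward as they close: fully open they stand 13 mm farther back than shut.
Start: joints at [-79.779, 7.471, 85.268, -0, 87.261, -4.893], TCP at [0.156, -0.579, 0.25] pointing down, gripper open.
Joint ranges: [-169.43, 169.43], [-51.17, 129.36], [1.28, 143.12], [-76.62, 256.62], [0, 156.53], [-152.29, 152.29]. Speed limits (degrees/s): [136.94, 136.94, 159.86, 180, 180, 180].

### API

Orientations are given as [roll, pitch, yaw] about the fixed x, y, z axes, in that order (R = Rz(yaw) Ry(pitch) Rx(roll)).
In Python, from bench import readout, viewer, order gives the robot as it stands.
- The arm moves only by the tool apply_moves, never from a script. Its argument "rows" is a list that holds one entry, the list of rows, each a list of 7 numbers: the shift along the tool's x, y, z in units of 750 mm (1.0 is 750 mm), then the turn, a rotation vector about the tool's x, y, z in units of pi/2 rad (1.0 is pi/2 rad), then the opening, from -1 (shut) to 1 (fully open). A call has exactly 8 rows; each row shifts and turns the commanded pose from where the row before left it, along the tool's axes as they then stand; what a row does not reach is not made up. A row lasts 1/10 s, in which the tool goes at most 50 mm and 8.59 degrees, less where a joint would pass 70% of its speed; a pose out of reach is approached as far as the arm can. A call with a number of a shift or a turn outside -1 to 1 is refused whole. A call with a gripper value outside its range is refused whole. The fingers move at their own pace and stop on an object; "grip_force" is the grip in N (left out, the last holds). Time passes only in rows, so rows that do not move let the fingers close, or fill a call up. It gives the time, the measured TCP pose, the force, the opening and the grip force at its end, in the units of the state.
- readout.sense(): the state, without advancing time (a new reading comes with each control period).
- viewer.grab_frame(name): name is "side" or "top"; returns a dict with "color" (480x640x3 uint8, red, green, blue), "mtx" (3x3 intrinsics, pixels), "origin" and "orientation" of the camera in the world. Camera axes: x right, y down, z forward; pixel columns grow to the right and rows downward; lengths in m; the calibration is good to about 2 mm. A picture is of the moment at which its call begins. There is no depth.
- order.job_done(): hands the job in; it is judged then, once.
The state is a dict: "time_s": time; "joint_pos": joint angles; "qd": joint speeds; "joint_torque": joint torques, N m; "tcp_pos": TCP position; "eef_rot": TCP orientation; "contact_force": force on the tool from outside, world axes, zero at the start; "wrist_torque": the same for the moment, N m; "width": opening from 0.0 (shut) to 1.0 (fully open); "gripper_force": force on a finger pad.
Only numpy, scipy, OpenCV 4.12 (cv2) and the standard library are available. Lean on these libraries where they do the work, as an engineer would, in place of code of your own. Each camera call takes 0.05 s, during which the arm holds its last target. There are 200 camera calls.

### The job

Take the lid off the mixie's jar, put all the dried turmeric fingers from the chopping board into the jar, and set the lid back so that it sits fully home. Then, with the lid on, give at least two full pulses: each time turn the pulse knob anticlockwise right to its stop, hold it there for about half a second, and let go of it so that it springs back by itself. Never work the knob while the lid is off, and leave the mug and the lunch box where they are.

Things in the scene. Friction and masses are not known exactly. Their poses are not given: they have to be found in the camera images.
- mixie: mixie (mixer grinder), fixed: white housing 190 mm wide (y), from 165 mm in front (-x, sloping deck with the knob) to 105 mm behind; top 105 mm high, grey jar seat 148 mm across up to 115 mm. Round steel jar locked on it, 114 mm across at the rim, 227 mm above the counter; jar handle behind (+x), to 101 mm from the jar's axis. Origin on the counter below the jar's axis, z up
- jar_mouth (a point): centre of the jar's open mouth, level with its rim, 227 mm above the counter; inside diameter 107 mm at the rim, 95 mm at the floor; z up
- jar_floor (a point): centre of the jar's inner floor, 106 mm below the rim; z up
- pulse_knob (a joint): angle of the pulse knob (rad): 0 at rest, grows anticlockwise as seen from above along its axis, stop at 1.05. A spring turns it back (0.025 N m at rest, 0.13 N m at the stop) in about 0.2 s when it is let go
- knob_grip (a point): on the pulse knob's axis, 29 mm above the deck: the TCP goes here to grip it. z is the axis, leaning 0.35 rad from vertical to the mixie's front. Grip: black bar 46 mm long along the point's x, 14 mm thick along its y, 6 to 36 mm above the deck, on a skirt 48 mm across, 6 mm high. The point turns with the knob; at rest its x runs front to back
- lid: round jar lid, 0.13 kg: tapered rubber plug 92 mm across at its underside, 101 mm under the flange (16 mm deep); steel flange 118 mm across, 5 mm thick; shallow dome; upright black cylinder handle 34 mm across, 34 to 64 mm above the underside. Starts in the jar's mouth, flange on the rim. Stands on its plug when set down. Origin: centre of the plug's underside, z up
- lid_seat (a point): centre of the lid's flange underside, 16 mm above the lid's origin; it lies at jar_mouth when the lid is home
- board: wooden chopping board fixed on the counter, 260 mm (x) by 210 mm (y), 15 mm thick; origin at the centre of its underside
- turmeric0: dried turmeric finger: slightly bent brown-yellow root 67 mm long (x) and 17 mm thick, lying on the board; origin at the middle of its underside as it lies at the start (8.5 mm from its centre line). Two to four of the four fingers are present
- turmeric1: dried turmeric finger, the same as turmeric0
- turmeric2: dried turmeric finger, the same as turmeric0
- turmeric3: dried turmeric finger, the same as turmeric0
- mug: orange mug, 82 mm across, 95 mm high, its handle reaching at most 85 mm from its axis; bystander; origin at the centre of its underside
- lunch_box: round steel lunch box with a snap lid, 136 mm across, 75 mm high; bystander; origin at the centre of its underside
Things that resemble listed ones, but are neither listed nor needed, are in the scene too. Leave any green or white look-alike of the turmeric1 alone.

How it is judged (in metres and radians):
On the way, in this order (a step that is already met when the one before it is completed fails the run):
1. every turmeric finger present lies in the jar (horizontal distance between each of turmeric0, turmeric1, turmeric2, turmeric3 and jar_mouth below 0.055 m and z of each of turmeric0, turmeric1, turmeric2, turmeric3 in the frame of jar_mouth below -0.01 m and z of each of turmeric0, turmeric1, turmeric2, turmeric3 in the frame of jar_floor above -0.005 m), for 0.3 s.
2. the lid sits fully home in the jar's mouth (horizontal distance between lid_seat and jar_mouth below 0.005 m and z of lid_seat in the frame of jar_mouth between -0.004 and 0.004 m and angle between lid's own z axis and vertical below 0.07 rad), for 0.3 s.
3. first pulse: the knob is held at its stop (all of step 2 and value of joint pulse_knob above 1 rad), for 0.3 s.
4. first pulse: the knob, let go, has sprung back (value of joint pulse_knob below 0.1 rad and contact force between the fingers and pulse_knob below 0.05 N), for 0.2 s.
5. second pulse: the knob is held at its stop (all of step 3), for 0.3 s.
6. second pulse: the knob, let go, has sprung back (all of step 4), for 0.2 s.
At the end, for the whole second after the job is handed in: every turmeric finger present is in the jar (its origin within 55 mm of the jar's axis and at least 10 mm below the rim), the lid is home (flange underside within 4 mm of the rim's height and 5 mm of its centre, tilted under 0.07 rad), the knob is back at rest (under 0.1 rad), and the lid lies still (all of step 1 and all of step 2 and value of joint pulse_knob below 0.1 rad and linear speed of lid below 0.02 m/s); the robot touches nothing.
It fails at once if the knob is turned (more than 0.35 rad) while the lid is not home (value of joint pulse_knob above 0.35 rad and (horizontal distance between lid_seat and jar_mouth above 0.008 m or distance between lid_seat and jar_mouth above 0.012 m)).
It fails at once if the mug or the lunch box is pushed more than 30 mm or tipped over (distance of any of mug, lunch_box from where it was at the start of the episode above 0.03 m or angle between any of mug, lunch_box's own z axis and vertical above 0.5 rad).
Of turmeric0, turmeric1, turmeric2, turmeric3 only 2 to 4 are there at a start; the rules pass over those that are not, and their reading is None.
At some moment in a run one of turmeric0, turmeric1, turmeric2, turmeric3 may be knocked a few centimetres aside while the robot is not near it.
Once in a run the grip may slacken for a moment while it holds something.
It also fails if it takes over 210 s, if anything falls off the work surface, if the arm or the gripper's body presses on something with over 40 N, if the wrist force passes 120 N, or if a joint passes its speed limit or range.

## Working session

There is one attempt and no reset: what is moved stays moved. The work goes in short steps, Python scripts to look and compute and a tool call to move; the robot and the scene stay as the last step left them, time stands still between calls to the robot, and variables do not carry over. Pictures are saved under pics/ and viewed, at most 14 in all, crops included, and the job is handed in when it is done.

Besides the shell and the picture viewer there is one more tool, called after ">>>" as name(argument=value, ...), one argument or row to a line, values as JSON. apply_moves: Moves the arm, as the interface text tells. Shifts and turns lie within -1 to 1; 1 stands for 750 mm of shift or pi/2 rad of turn. Its arguments: {"type":"object","properties":{"rows":{"type":"array","items":{"type":"array","items":{"type":"array","items":{"type":"number"}}}},"grip_force":{"type":"number"}},"required":["rows"]}

```bash
ls && mkdir -p pics && python3 - <<'E'
from bench import readout, viewer
import cv2,numpy as np
print(readout.sense())
for n in("side","top"):
    f=viewer.grab_frame(n)
    print(n,f["mtx"],f["origin"],f["orientation"])
    cv2.imwrite(f"pics/{n}0.png",f["color"][:,:,::-1])
E
```

```text
pics
{'time_s': 0.0, 'joint_pos': array([-7.97778505e+01,  7.51503909e+00,  8.53305740e+01,  7.34825875e-05,
        8.72610130e+01, -4.89230024e+00]), 'qd': array([ 0.05675027, -0.03089459,  0.02230936,  0.05753223,  0.01741229,
       -0.07660899]), 'joint_torque': array([-1.44336165e-03, -5.69403183e+01, -5.00551307e+01, -9.17232455e-05,
        1.49606389e-02, -6.53682105e-05]), 'tcp_pos': array([ 0.1563857 , -0.57872167,  0.24893271]), 'eef_rot': array([-1.79893769e+02, -9.16651634e-03,  1.51144377e+01]), 'contact_force': array([-0.39069013, -0.19933264,  0.67224012]), 'wrist_torque': array([ 0.01714572,  0.03244552, -0.01403995]), 'gripper_force': 0.0, 'width': 1.0053428336238834}
side [[580.96653824   0.         312.9002886 ]
 [  0.         580.96653824 233.50733967]
 [  0.           0.           1.        ]] [0.03508382 0.9242461  1.00883595] [-129.01042855    0.20833631 -153.08779622]
top [[507.44741423   0.         319.27806091]
 [  0.         507.44741423 251.94441944]
 [  0.           0.           1.        ]] [ 0.33390688 -0.0290966   1.5398291 ] [-171.274075      1.14316716  -91.4126571 ]
```

View pics/side0.png

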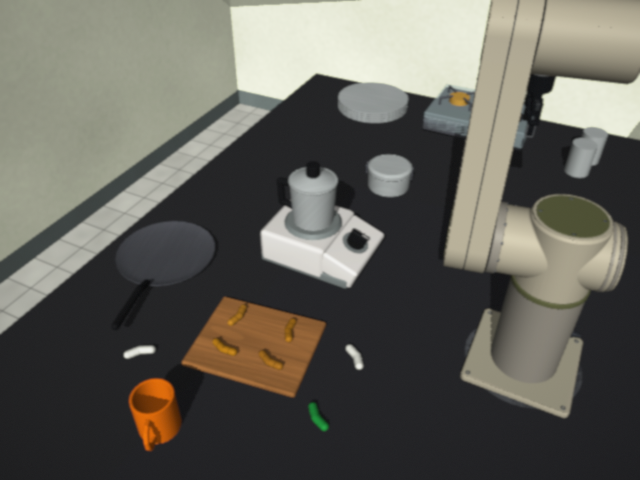

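View pics/top0.png

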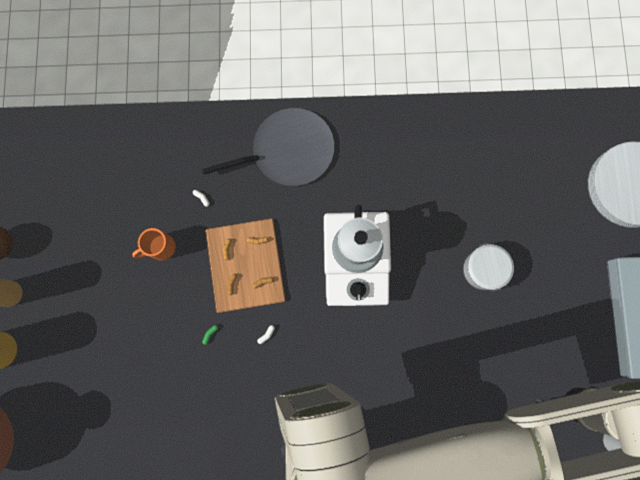

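The side view shows the mixie (lid handle at 313,168, knob at 357,238) and four fingers on the board near (238,313), (290,328), (224,346) and (271,358). The top view shows the lid handle at (361,237), the knob at (358,290), and the fingers at (229,248), (259,240), (235,284) and (264,282). The mug is at (153,243) and the lunch box at (489,267).

```bash
cat > h.py <<'E'
import numpy as np, cv2
from scipy.spatial.transform import Rotation as R
from bench import readout, viewer
def rot(rpy): return R.from_euler('xyz',rpy,degrees=True)
def ray(f,uv):
    d=np.linalg.inv(f["mtx"])@np.array([uv[0],uv[1],1.])
    return np.array(f["origin"]),rot(f["orientation"]).apply(d)
def plane(f,uv,z):
    o,d=ray(f,uv); return o+d*(z-o[2])/d[2]
def tri(f1,uv1,f2,uv2):
    A=[];b=[]
    for f,uv in((f1,uv1),(f2,uv2)):
        o,d=ray(f,uv); d/=np.linalg.norm(d); P=np.eye(3)-np.outer(d,d); A.append(P); b.append(P@o)
    return np.linalg.lstsq(np.vstack(A),np.hstack(b),rcond=None)[0]
def proj(f,p):
    q=f["mtx"]@rot(f["orientation"]).inv().apply(np.array(p)-f["origin"]); return q[:2]/q[2]
def blobs(mask,amin,amax):
    c,_=cv2.findContours(mask.astype(np.uint8)*255,cv2.RETR_EXTERNAL,cv2.CHAIN_APPROX_NONE)
    return [k for k in c if amin<cv2.contourArea(k)<amax]
def hsv(f): return cv2.cvtColor(f["color"],cv2.COLOR_RGB2HSV).astype(int)
def turmeric(f,z=.0235):
    h=hsv(f); m=(h[...,0]>=14)&(h[...,0]<=32)&(h[...,1]>150)&(h[...,2]>90)
    out=[]
    for k in blobs(m,25,600):
        w=np.array([plane(f,p,z)[:2] for p in k[:,0]])
        r=cv2.minAreaRect((w*1000).astype(np.float32)); bx=cv2.boxPoints(r)
        e=max((bx[1]-bx[0],bx[2]-bx[1]),key=np.linalg.norm)
        out.append((np.round(r[0]).astype(int),np.round(sorted(r[1])).astype(int),round(float(np.degrees(np.arctan2(e[1],e[0])))%180),k[:,0].mean(0).round(0)))
    return out
E
python3 - <<'E'
from h import *
T=viewer.grab_frame("top");S=viewer.grab_frame("side")
for n,f in(("T",T),("S",S)):
    h=hsv(f)
    for t in turmeric(f): print(n,*t)
    roi=np.zeros((480,640),bool)
    if n=="T": roi[205:310,318:395]=1
    else: roi[155:290,255:390]=1
    w=(h[...,2]>190)&(h[...,1]<40)&roi
    for k in blobs(w,300,20000): print(n,'white',cv2.minAreaRect(k),cv2.boundingRect(k))
    b=(h[...,2]<45)&roi
    for k in blobs(b,25,3000):
        print(n,'dark',cv2.minAreaRect(k),cv2.boundingRect(k))
ims=[cv2.resize(T["color"][200:310,315:400],None,fx=4.6,fy=4.6,interpolation=2),cv2.resize(S["color"][155:290,255:390],None,fx=3,fy=3,interpolation=2)]
H=max(i.shape[0] for i in ims)
ims=[cv2.copyMakeBorder(i,0,H-i.shape[0],0,0,0) for i in ims]
im=np.hstack(ims);print(im.shape)
cv2.imwrite("pics/c1.png",im[:,:,::-1])
E
```

```text
T [289 929] [45 74] 4 [  8. 352.]
T [482 171] [17 59] 108 [262. 282.]
T [586 279] [18 60] 171 [226. 249.]
T white ((356.09503173828125, 258.6796569824219), (92.06713104248047, 63.77898406982422), 88.69805145263672) (324, 212, 65, 94)
T dark ((357.8108215332031, 288.8648681640625), (13.480716705322266, 14.467110633850098), 80.53767395019531) (351, 282, 15, 15)
T dark ((360.6000061035156, 237.1999969482422), (10.75174331665039, 12.016654968261719), 18.43494987487793) (355, 231, 12, 13)
T dark ((391.9640808105469, 254.36154174804688), (89.36470794677734, 8.929740905761719), 86.78451538085938) (385, 210, 10, 90)
T dark ((358.0, 210.5), (11.0, 6.0), 90.0) (355, 205, 7, 12)
S [604 516] [13 54] 145 [144. 432.]
S [629 496] [19 39] 10 [142. 417.]
S [637 427] [32 58] 137 [161. 390.]
S [  462 -1128] [ 58 101] 95 [459.  98.]
S white ((318.966064453125, 240.09503173828125), (113.41263580322266, 67.73815155029297), 19.653823852539062) (262, 208, 120, 78)
S dark ((355.7500305175781, 240.25003051757812), (16.970561981201172, 14.849242210388184), 45.0) (348, 230, 18, 19)
(506, 796, 3)
```

View pics/c1.png

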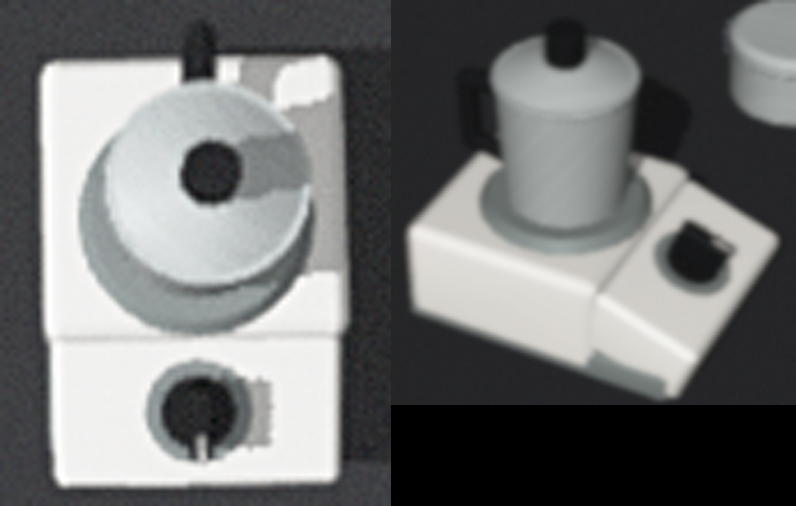

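The crop shows the flange disc centred near crop (207,185), the lid handle top near (212,172), and the knob bar running front to back with a white pointer to the front. The turmeric mask needs a tighter colour split from the board.

```bash
python3 - <<'E'
from h import *
T=viewer.grab_frame("top");S=viewer.grab_frame("side")
h=hsv(T)
for p in((229,248),(259,240),(235,284),(264,282),(245,262),(220,300)): print(p,h[p[1]-1:p[1]+2,p[0]-1:p[0]+2].reshape(-1,3).mean(0).round(), T["color"][p[1],p[0]])
# mixie
print('handle top T',plane(T,(360.6,237.3),.275),'flange',plane(T,(360.1,240.2),.232))
c=plane(S,(255+566/3,155+25/3),.275);print('handle S guess',c)
# housing corners on top deck z .105: back corners crop
for uv in((315+42/4.6,200+62/4.6),(315+338/4.6,200+58/4.6),(315+45/4.6,200+335/4.6),(315+347/4.6,200+330/4.6)): print(plane(T,uv,.105))
print('handle end',plane(T,(358,206),.2))
print('box',plane(T,(489,267),.075),'mug',plane(T,(153,241),.095))
b=(h[...,0]<25)&(h[...,1]>90)&(h[...,2]>60); b[:, :190]=0;b[330:]=0
for k in blobs(b,2000,20000):
    r=cv2.minAreaRect(k); print([plane(T,p,.015).round(3)[:2] for p in cv2.boxPoints(r)])
E
```

```text
(229, 248) [ 15. 128. 120.] [123  92  66]
(259, 240) [ 17. 151. 189.] [203 152  85]
(235, 284) [ 14. 118. 126.] [126  92  67]
(264, 282) [ 16. 150. 167.] [173 124  67]
(245, 262) [ 14. 125. 177.] [176 128  91]
(220, 300) [ 13. 125. 182.] [181 130  90]
handle top T [ 0.56320544 -0.11407112  0.275     ] flange [ 0.56334222 -0.11537108  0.232     ]
handle S guess [ 0.2911061  -0.25454435  0.275     ]
[ 0.66702811 -0.02272277  0.105     ]
[ 0.66415691 -0.20852554  0.105     ]
[ 0.49434401 -0.02006816  0.105     ]
[ 0.49243735 -0.20628295  0.105     ]
handle end [ 0.66299031 -0.11527155  0.2       ]
box [ 0.50186151 -0.49446926  0.075     ] mug [0.60197831 0.47725308 0.095     ]
[array([0.652, 0.351]), array([0.68 , 0.137]), array([0.42 , 0.101]), array([0.393, 0.31 ])]
```

```bash
cat >> h.py <<'E'
def plan(p,yaw=None,lim=.0667):
    s=readout.sense(); r=rot(s["eef_rot"])
    if yaw is not None:
        t=rot([180,0,yaw]); rv=(r.inv()*t).as_rotvec()/(np.pi/2)
        print('turn',rv.round(4),'rows',np.linalg.norm(rv)/.0954); r=t
    d=r.inv().apply(np.array(p)-s["tcp_pos"])/.75
    print('shift',d.round(4),'rows',np.linalg.norm(d)/lim)
E
python3 - <<'E'
from h import *
T=viewer.grab_frame("top");S=viewer.grab_frame("side")
print('handle S',plane(S,(313.3,163.3),.275))
ims=[]
board=np.array([[.652,.351],[.68,.137],[.42,.101],[.393,.31]])
for n,f in(("T",T),("S",S)):
    m=np.zeros((480,640),np.uint8)
    cv2.fillPoly(m,[np.array([proj(f,(*p,.015)) for p in board]).astype(np.int32)],1)
    m=cv2.erode(m,np.ones((3,3)))
    h=hsv(f); c=f["color"].astype(float); q=c[...,2]/(c[...,0]+1)
    med=np.median(q[m>0]);print(n,'med',med)
    k=(m>0)&(q<med-.06)
    for b in blobs(k,12,900):
        w=np.array([plane(f,p,.0235)[:2] for p in b[:,0]])*1000
        r=cv2.minAreaRect(w.astype(np.float32));bx=cv2.boxPoints(r);e=max((bx[1]-bx[0],bx[2]-bx[1]),key=np.linalg.norm)
        print(n,np.round(r[0]),np.round(r[1]),round(np.degrees(np.arctan2(e[1],e[0]))%180),b[:,0].mean(0))
    v=f["color"].copy(); 
    a=v[212:318,200:290] if n=="T" else v[290:400,180:330]
    kk=k[212:318,200:290] if n=="T" else k[290:400,180:330]
    a=cv2.resize(a,None,fx=3,fy=3,interpolation=2);e=cv2.resize(kk.astype(np.uint8),None,fx=3,fy=3,interpolation=0)
    cs,_=cv2.findContours(e,0,1);cv2.drawContours(a,cs,-1,(0,0,255),1)
    ims.append(a)
H=max(i.shape[0] for i in ims)
im=np.hstack([cv2.copyMakeBorder(i,0,H-i.shape[0],0,0,0) for i in ims]);print(im.shape)
cv2.imwrite("pics/c2.png",im[:,:,::-1])
plan((.562,-.1145,.33),0)
E
```

```text
handle S [ 0.56571152 -0.11731387  0.275     ]
T med 0.5074626865671642
T [483. 170.] [21. 67.] 108 [262.24444444 281.86666667]
T [478. 264.] [20. 62.] 165 [230.81632653 284.        ]
T [585. 279.] [20. 63.] 173 [226.19565217 248.76086957]
T [609. 184.] [61. 19.] 88 [256.77777778 240.02222222]
S med 0.3717948717948718
S [478. 264.] [25. 69.] 166 [270.24137931 360.29310345]
S [586. 278.] [27. 71.] 173 [224.33898305 347.23728814]
S [482. 170.] [23. 72.] 108 [289.48148148 329.98148148]
S [609. 183.] [24. 71.] 91 [237.39215686 314.80392157]
(330, 720, 3)
turn [-0.0002  0.      0.1679] rows 1.7604301967959373
shift [ 0.5407 -0.6196 -0.1069] rows 12.432526519308466
```

View pics/c2.png

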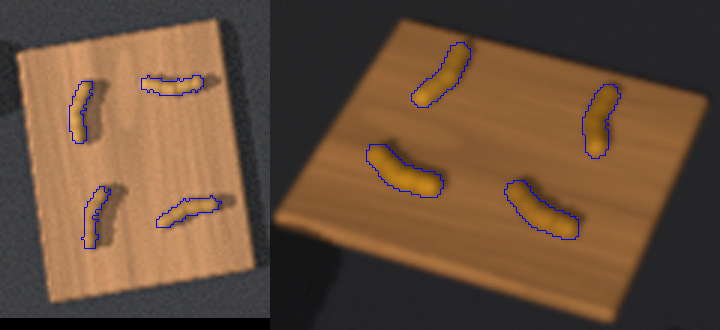

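Both views agree on the four fingers, all well outlined: (483,170), (478,264), (586,279) and (609,184) mm. I'm moving to a point above the lid.

>>> apply_moves(
  rows=[
    [[0, 0, -0.04, 0, 0, 0.084, 0.6], [0, 0, -0.04, 0, 0, 0.084, 0.6], [0.042, -0.048, -0.003, 0, 0, 0, 0.6], [0.042, -0.048, -0.003, 0, 0, 0, 0.6], [0.042, -0.048, -0.003, 0, 0, 0, 0.6], [0.042, -0.048, -0.003, 0, 0, 0, 0.6], [0.042, -0.048, -0.003, 0, 0, 0, 0.6], [0.042, -0.048, -0.003, 0, 0, 0, 0.6]],
  ],
  grip_force=40,
)

```text
time_s: 1.2
tcp_pos: [0.3464, -0.3617, 0.3238]
eef_rot: [180.0, -0.0, -0.0]
contact_force: [1.5, -1.5, 0.0]
width: 0.797
gripper_force: 0.0
```

>>> apply_moves(
  rows=[
    [[0.042, -0.048, -0.003, 0, 0, 0, 0.6], [0.042, -0.048, -0.003, 0, 0, 0, 0.6], [0.042, -0.048, -0.003, 0, 0, 0, 0.6], [0.042, -0.048, -0.003, 0, 0, 0, 0.6], [0.042, -0.048, -0.003, 0, 0, 0, 0.6], [0.042, -0.048, -0.003, 0, 0, 0, 0.6], [0.035, -0.041, 0, 0, 0, 0, 0.6], [0, 0, 0, 0, 0, 0, 0.6]],
  ],
)

```text
time_s: 2.0
tcp_pos: [0.563, -0.1123, 0.3365]
eef_rot: [-179.9, -0.0, 0.3]
contact_force: [-1.5, -0.3, -0.1]
width: 0.801
gripper_force: 0.0
```

```bash
python3 - <<'E'
from h import *
plan((.563,-.1155,.267),0)
s=readout.sense();print(s["tcp_pos"],s["eef_rot"],s["width"],s["joint_pos"])
f=viewer.grab_frame("side");cv2.imwrite("pics/s3.png",cv2.resize(f["color"][60:300,220:460],None,fx=2.3,fy=2.3)[:,:,::-1])
E
```

```text
turn [-0.001  -0.0002  0.0031] rows 0.0344641748728996
shift [0.0001 0.0042 0.0927] rows 1.3912140078897923
[ 0.56295265 -0.11234772  0.33652404] [-1.79909030e+02 -1.67620264e-02  2.81066413e-01] 0.8006457223835262 [-1.64588503e+01  2.32534091e+00  8.17627403e+01  9.24365346e-02
  9.59220614e+01  7.32695990e+01]
```

View pics/s3.png

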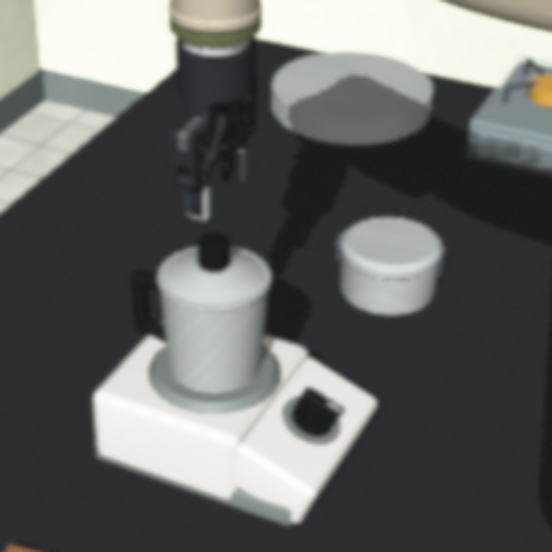

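The gripper stands above the lid handle, slightly left of it in this view (fingers at about 205,200, handle at about 213,250). Descending and closing.

>>> apply_moves(
  rows=[
    [[0, 0.004, 0.031, 0, 0, 0.003, 0.6], [0, 0, 0.031, 0, 0, 0, 0.6], [0, 0, 0.03, 0, 0, 0, 0.6], [0, 0, 0, 0, 0, 0, -1], [0, 0, 0, 0, 0, 0, -1], [0, 0, 0, 0, 0, 0, -1], [0, 0, 0, 0, 0, 0, -1], [0, 0, 0, 0, 0, 0, -1]],
  ],
)

```text
time_s: 2.85
tcp_pos: [0.5612, -0.1174, 0.2707]
eef_rot: [-179.8, -0.1, -0.2]
contact_force: [-4.2, 11.5, 4.5]
width: 0.384
gripper_force: 40.5
```

```bash
python3 - <<'E'
from h import *
s=readout.sense();print(s)
f=viewer.grab_frame("side");cv2.imwrite("pics/s4.png",cv2.resize(f["color"][100:260,250:410],None,fx=3.5,fy=3.5)[:,:,::-1])
E
```

```text
{'time_s': 2.85, 'joint_pos': array([-17.07823725,   2.81986762,  88.04658392,   0.2284969 ,
        89.06940986,  73.10117307]), 'qd': array([ 0.00750711, -0.00968332, -0.04010265, -0.10293394, -0.05226896,
        0.03981324]), 'joint_torque': array([ -6.57408223, -51.17983818, -51.05860591,  -3.92786667,
        -2.41031907,   0.05915123]), 'tcp_pos': array([ 0.56121625, -0.11741379,  0.27069465]), 'eef_rot': array([-1.79800036e+02, -1.27774386e-01, -1.83216473e-01]), 'contact_force': array([-4.24319187, 11.50691155,  4.54045631]), 'wrist_torque': array([2.17239452, 0.49547244, 0.05348624]), 'gripper_force': 40.52356481552124, 'width': 0.3838550556721236}
```

View pics/s4.png

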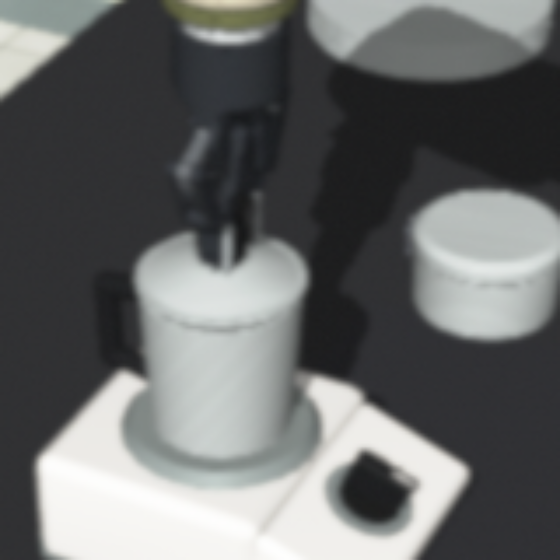

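The lid is gripped (opening 33 mm, 40 N). I'm easing the sideways load and lifting.

>>> apply_moves(
  rows=[
    [[0, -0.002, 0, 0, 0, 0, -1], [0, 0, -0.01, 0, 0, 0, -1], [0, 0, -0.02, 0, 0, 0, -1], [0, 0, -0.03, 0, 0, 0, -1], [0, 0, -0.03, 0, 0, 0, -1], [0, 0, -0.03, 0, 0, 0, -1], [0, 0, -0.02, 0, 0, 0, -1], [0, 0, 0, 0, 0, 0, -1]],
  ],
  grip_force=60,
)

```text
time_s: 3.7
tcp_pos: [0.5618, -0.1187, 0.3774]
eef_rot: [179.9, -0.4, -0.3]
contact_force: [0.2, -0.0, -2.2]
width: 0.375
gripper_force: 59.6
```

>>> apply_moves(
  rows=[
    [[-0.01, 0.02, 0, 0, 0, 0, -1], [-0.02, 0.04, 0, 0, 0, 0, -1], [-0.021, 0.047, 0, 0, 0, 0, -1], [-0.02, 0.045, 0, 0, 0, 0, -1], [-0.02, 0.045, 0, 0, 0, 0, -1], [-0.02, 0.045, 0, 0, 0, 0, -1], [-0.01, 0.03, 0, 0, 0, 0, -1], [0, 0, 0, 0, 0, 0, -1]],
  ],
)

```text
time_s: 4.5
tcp_pos: [0.4665, -0.3248, 0.371]
eef_rot: [-180.0, 0.2, -0.5]
contact_force: [-0.0, -0.1, -1.2]
width: 0.371
gripper_force: 59.9
```

```bash
python3 - <<'E'
from h import *
s=readout.sense();print(s['tcp_pos'],s['eef_rot'],s['width'],s['contact_force'])
f=viewer.grab_frame("side");cv2.imwrite("pics/s5.png",cv2.resize(f["color"][60:300,220:460],None,fx=2.3,fy=2.3)[:,:,::-1])
plan((.47,-.32,.065),0)
E
```

```text
[ 0.46654867 -0.3247726   0.37100877] [-1.79961621e+02  1.72564928e-01 -5.29777143e-01] 0.3713972483481038 [-0.02864234 -0.05241954 -1.15907429]
turn [-0.0009  0.0015 -0.0051] rows 0.056991116147846556
shift [ 0.0035 -0.0042  0.4083] rows 6.122630908668508
```

View pics/s5.png

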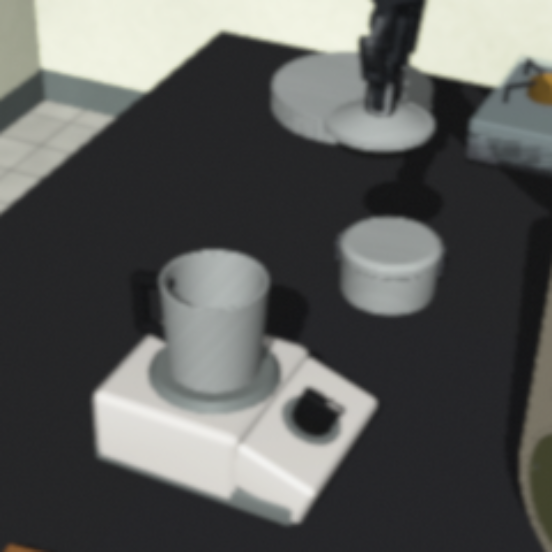

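The lid is in hand (380,125) and the jar is open. Setting the lid down between the mixie and the lunch box.

>>> apply_moves(
  rows=[
    [[0.003, -0.004, 0.05, 0, 0, 0, -1], [0, 0, 0.06, 0, 0, 0, -1], [0, 0, 0.06, 0, 0, 0, -1], [0, 0, 0.06, 0, 0, 0, -1], [0, 0, 0.06, 0, 0, 0, -1], [0, 0, 0.06, 0, 0, 0, -1], [0, 0, 0.04, 0, 0, 0, -1], [0, 0, 0, 0, 0, 0, -1]],
  ],
)

```text
time_s: 5.35
tcp_pos: [0.4676, -0.3147, 0.0741]
eef_rot: [-179.6, 0.5, -0.2]
contact_force: [-0.7, 1.0, -2.4]
width: 0.381
gripper_force: 59.9
```

>>> apply_moves(
  rows=[
    [[0, 0, 0.007, 0, 0, 0, -1], [0, 0, 0.007, 0, 0, 0, -1], [0, 0, 0.005, 0, 0, 0, -1], [0, 0, 0.003, 0, 0, 0, -1], [0, 0, 0.002, 0, 0, 0, -1], [0, 0, 0.002, 0, 0, 0, -1], [0, 0, 0, 0, 0, 0, -1], [0, 0, 0, 0, 0, 0, -1]],
  ],
)

```text
time_s: 6.15
tcp_pos: [0.4713, -0.3187, 0.0611]
eef_rot: [180.0, -0.0, -0.3]
contact_force: [-0.6, -0.2, -1.6]
width: 0.375
gripper_force: 59.9
```

>>> apply_moves(
  rows=[
    [[0, 0, 0.002, 0, 0, 0, -1], [0, 0, 0.001, 0, 0, 0, -1], [0, 0, 0, 0, 0, 0, -1], [0, 0, 0, 0, 0, 0, -1], [0, 0, 0, 0, 0, 0, 0.3], [0, 0, 0, 0, 0, 0, 0.3], [0, 0, 0, 0, 0, 0, 0.3], [0, 0, 0, 0, 0, 0, 0.3]],
  ],
)

```text
time_s: 6.95
tcp_pos: [0.4714, -0.3187, 0.0589]
eef_rot: [180.0, -0.0, -0.3]
contact_force: [0.3, -0.1, 0.2]
width: 0.65
gripper_force: 0.0
```

>>> apply_moves(
  rows=[
    [[0, 0, -0.02, 0, 0, 0, 0.3], [0, 0, -0.05, 0, 0, 0, 0.3], [0, 0, -0.06, 0, 0, 0, 0.3], [0, 0, -0.06, 0, 0, 0, 0.3], [0, 0, -0.06, 0, 0, 0, 0.3], [0, 0, -0.06, 0, 0, 0, 0.3], [0, 0, -0.04, 0, 0, 0, 0.3], [0, 0, 0, 0, 0, 0, 0.3]],
  ],
)

```text
time_s: 7.75
tcp_pos: [0.4729, -0.3199, 0.3294]
eef_rot: [179.6, -0.5, -0.3]
contact_force: [0.9, -0.5, 1.7]
width: 0.652
gripper_force: 0.0
```

```bash
python3 - <<'E'
from h import *
T=viewer.grab_frame("top");S=viewer.grab_frame("side")
ims=[cv2.resize(T["color"][200:310,315:475],None,fx=2.4,fy=2.4,interpolation=2),cv2.resize(S["color"][100:300,240:440],None,fx=2,fy=2,interpolation=2)]
H=max(i.shape[0] for i in ims)
im=np.hstack([cv2.copyMakeBorder(i,0,H-i.shape[0],0,0,0) for i in ims]);print(im.shape)
cv2.imwrite("pics/c6.png",im[:,:,::-1])
plan((.4825,.170,.2),18)
E
```

```text
(400, 784, 3)
turn [ 0.0015 -0.0013 -0.2031] rows 2.128599781389749
shift [ 0.2152 -0.6154  0.1643] rows 10.07985496699083
```

View pics/c6.png

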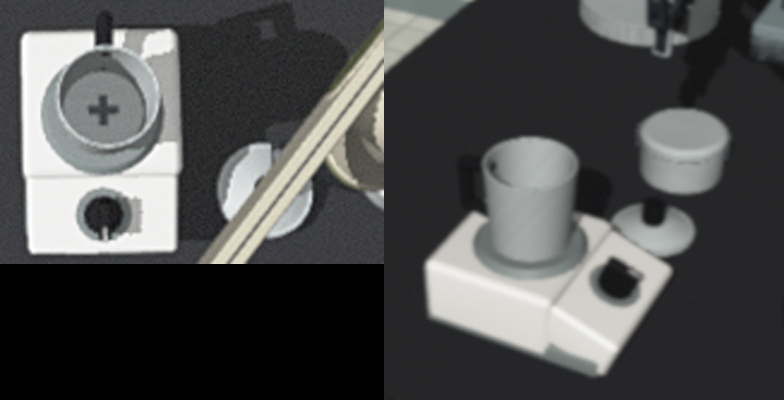

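The lid stands upright at side crop (655,235), and the open jar's mouth is centred near top crop (109,98). I'm going to the first finger and rotating to yaw 108.

>>> apply_moves(
  rows=[
    [[0, -0.065, 0, 0, 0, 0, 0], [0, -0.065, 0, 0, 0, 0, 0], [0, -0.065, 0, 0, 0, 0, 0], [0, -0.065, 0, 0, 0, 0, 0], [0, -0.065, 0, 0, 0, 0, 0], [0, -0.065, 0, 0, 0, 0, 0], [0, -0.065, 0, 0, 0, 0, 0], [0, -0.065, 0, 0, 0, 0, 0]],
  ],
)

```text
time_s: 8.65
tcp_pos: [0.4719, 0.0732, 0.3196]
eef_rot: [180.0, 0.1, -0.3]
contact_force: [0.5, 0.1, -1.0]
width: 0.501
gripper_force: 0.0
```

>>> apply_moves(
  rows=[
    [[0.013, -0.065, 0, 0, 0, 0, 0], [0, -0.065, 0, 0, 0, 0, 0], [0, 0, 0.02, 0, 0, -0.09, 0], [0, 0, 0.02, 0, 0, -0.09, 0], [0, 0, 0.02, 0, 0, -0.09, 0], [0, 0, 0.02, 0, 0, -0.09, 0], [0, 0, 0.02, 0, 0, -0.09, 0], [0, 0, 0.02, 0, 0, -0.09, 0]],
  ],
)

```text
time_s: 9.45
tcp_pos: [0.4821, 0.1686, 0.2288]
eef_rot: [-179.9, 0.2, 48.7]
contact_force: [0.7, 0.2, 0.1]
width: 0.498
gripper_force: 0.0
```

>>> apply_moves(
  rows=[
    [[0, 0, 0.01, 0, 0, -0.09, 0], [0, 0, 0.01, 0, 0, -0.09, 0], [0, 0, 0.01, 0, 0, -0.09, 0], [0, 0, 0.01, 0, 0, -0.09, 0], [0, 0, 0, 0, 0, -0.09, 0], [0, 0, 0, 0, 0, -0.09, 0], [0, 0, 0, 0, 0, -0.09, 0], [0, 0, 0, 0, 0, 0, 0]],
  ],
)

```text
time_s: 10.25
tcp_pos: [0.4822, 0.1686, 0.1996]
eef_rot: [-179.8, -0.0, 105.2]
contact_force: [0.2, -1.3, -0.6]
width: 0.5
gripper_force: 0.0
```

```bash
cat >> h.py <<'E'
BOARD=np.array([[.652,.351],[.68,.137],[.42,.101],[.393,.31]])
def fingers(n="side",poly=BOARD,z=.0235):
    f=viewer.grab_frame(n); m=np.zeros((480,640),np.uint8)
    cv2.fillPoly(m,[np.array([proj(f,(*p,.015)) for p in poly]).astype(np.int32)],1)
    m=cv2.erode(m,np.ones((3,3))); c=f["color"].astype(float); q=c[...,2]/(c[...,0]+1)
    k=(m>0)&(q<{"top":.447,"side":.312}[n])&(c[...,0]>60)
    for b in blobs(k,12,900):
        w=np.array([plane(f,p,z)[:2] for p in b[:,0]])*1000
        r=cv2.minAreaRect(w.astype(np.float32));bx=cv2.boxPoints(r);e=max((bx[1]-bx[0],bx[2]-bx[1]),key=np.linalg.norm)
        print(n,np.round(r[0]),np.round(r[1]),round(np.degrees(np.arctan2(e[1],e[0]))%180))
E
python3 - <<'E'
from h import *
fingers("top");fingers("side")
plan((.4825,.170,.1),108)
print(readout.sense()["tcp_pos"])
E
```

```text
top [465. 266.] [36. 12.] 0
top [610. 163.] [15. 21.] 103
side [478. 264.] [25. 69.] 166
side [585. 278.] [27. 69.] 173
side [482. 170.] [23. 72.] 108
side [609. 183.] [24. 71.] 91
turn [-0.0013 -0.0001 -0.0358] rows 0.3755884659873826
shift [0.0018 0.0004 0.1335] rows 2.00170375771311
[0.48261173 0.16862304 0.2001257 ]
```

>>> apply_moves(
  rows=[
    [[0.002, 0, 0.05, 0, 0, -0.035, 0], [0, 0, 0.06, 0, 0, 0, 0], [0, 0, 0.06, 0, 0, 0, 0], [0, 0, 0.03, 0, 0, 0, 0], [0, 0, 0.01, 0, 0, 0, 0], [0, 0, 0.007, 0, 0, 0, 0], [0, 0, 0, 0, 0, 0, -0.3], [0, 0, 0, 0, 0, 0, -0.6]],
  ],
  grip_force=40,
)

```text
time_s: 11.15
tcp_pos: [0.4844, 0.1707, 0.0402]
eef_rot: [179.8, 0.0, 108.1]
contact_force: [-0.3, -0.1, 1.3]
width: 0.214
gripper_force: 17.1
```

>>> apply_moves(
  rows=[
    [[0, 0, 0, 0, 0, 0, -1], [0, 0, 0, 0, 0, 0, -1], [0, 0, 0, 0, 0, 0, -1], [0, 0, -0.01, 0, 0, 0, -1], [0, 0, -0.03, 0, 0, 0, -1], [0, 0, -0.05, 0, 0, 0, -1], [0, 0, -0.05, 0, 0, 0, -1], [0, 0, -0.05, 0, 0, 0, -1]],
  ],
)

```text
time_s: 11.95
tcp_pos: [0.4825, 0.1702, 0.1827]
eef_rot: [-180.0, 0.0, 108.2]
contact_force: [0.8, 0.6, -0.1]
width: 0.193
gripper_force: 38.0
```

```bash
python3 - <<'E'
from h import *
f=viewer.grab_frame("side");p=proj(f,readout.sense()["tcp_pos"]).astype(int);print(p)
c=f["color"];fingers()
y0=max(p[1]-60,0);x0=p[0]-70
cv2.imwrite("pics/s7.png",cv2.resize(c[y0:y0+140,x0:x0+140],None,fx=3,fy=3)[:,:,::-1])
plan((.562,-.1155,.30))
E
```

```text
[284 274]
side [478. 264.] [25. 69.] 166
side [586. 278.] [26. 71.] 172
side [609. 183.] [24. 71.] 91
shift [-0.3947 -0.0218 -0.149 ] rows 6.333660795433297
```

View pics/s7.png

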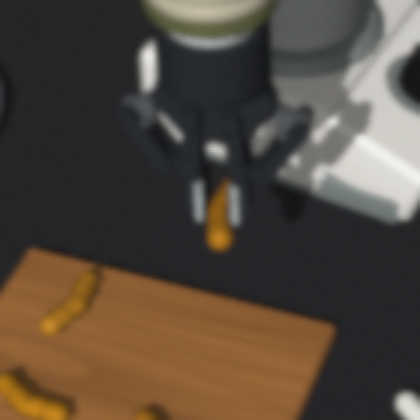

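The finger is held crosswise in the pads (218,215), with three left on the board. Carrying it to the jar.

>>> apply_moves(
  rows=[
    [[-0.04, -0.002, -0.05, 0, 0, 0, -1], [-0.04, -0.002, -0.05, 0, 0, 0, -1], [-0.04, -0.002, -0.05, 0, 0, 0, -1], [-0.06, -0.004, 0, 0, 0, 0, -1], [-0.06, -0.004, 0, 0, 0, 0, -1], [-0.06, -0.004, 0, 0, 0, 0, -1], [-0.06, -0.004, 0, 0, 0, 0, -1], [-0.035, 0, 0, 0, 0, 0, -1]],
  ],
)

```text
time_s: 12.85
tcp_pos: [0.5595, -0.1195, 0.293]
eef_rot: [-179.9, 0.0, 108.0]
contact_force: [-0.7, 0.3, 0.4]
width: 0.198
gripper_force: 38.0
```

>>> apply_moves(
  rows=[
    [[0, 0, 0, 0, 0, 0, -1], [0, 0, 0, 0, 0, 0, -1], [0, 0, 0, 0, 0, 0, -1], [0, 0, 0, 0, 0, 0, -1], [0, 0, 0, 0, 0, 0, -1], [0, 0, 0, 0, 0, 0, -1], [0, 0, 0, 0, 0, 0, -1], [0, 0, 0, 0, 0, 0, -1]],
  ],
)

```text
time_s: 13.65
tcp_pos: [0.5597, -0.1161, 0.2935]
eef_rot: [180.0, 0.0, 108.2]
contact_force: [0.7, -0.4, -0.5]
width: 0.193
gripper_force: 38.0
```

```bash
python3 - <<'E'
from h import *
s=readout.sense();print(s["tcp_pos"],s["width"])
plan((.562,-.1155,.20))
E
```

```text
[ 0.55974239 -0.11611896  0.29353928] 0.1932166498960378
shift [-0.0002  0.0031  0.1247] rows 1.870436177116291
```

>>> apply_moves(
  rows=[
    [[0, 0.003, 0.03, 0, 0, 0, -1], [0, 0, 0.05, 0, 0, 0, -1], [0, 0, 0.045, 0, 0, 0, -1], [0, 0, 0, 0, 0, 0, -1], [0, 0, 0, 0, 0, 0, -0.1], [0, 0, 0, 0, 0, 0, -0.1], [0, 0, 0, 0, 0, 0, -0.1], [0, 0, 0, 0, 0, 0, -0.1]],
  ],
)

```text
time_s: 14.45
tcp_pos: [0.5629, -0.116, 0.2017]
eef_rot: [179.9, 0.1, 108.2]
contact_force: [-0.2, 0.1, 1.1]
width: 0.449
gripper_force: 0.0
```

>>> apply_moves(
  rows=[
    [[0, 0, -0.03, 0, 0, 0, -0.1], [0, 0, -0.06, 0, 0, 0, -0.1], [0, 0, -0.06, 0, 0, 0, -0.1], [0.05, 0, 0, 0, 0, 0.09, -0.1], [0.06, 0, 0, 0, 0, 0.09, -0.1], [0.06, 0, 0, 0, 0, 0, -0.1], [0.06, 0, 0, 0, 0, 0, -0.1], [0.06, 0, 0, 0, 0, 0, -0.1]],
  ],
)

```text
time_s: 15.25
tcp_pos: [0.5376, 0.1009, 0.3135]
eef_rot: [179.9, -0.0, 92.0]
contact_force: [1.7, -0.4, -0.5]
width: 0.448
gripper_force: 0.0
```

```bash
python3 - <<'E'
from h import *
fingers()
s=readout.sense();print(s["tcp_pos"],s["width"])
plan((.608,.183,.25),90)
f=viewer.grab_frame("top")
cv2.imwrite("pics/t8.png",cv2.resize(f["color"][200:310,200:400],None,fx=3.5,fy=3.5)[:,:,::-1])
E
```

```text
side [478. 264.] [24. 66.] 167
side [585. 278.] [26. 69.] 172
side [608. 184.] [69. 24.] 89
[0.53680702 0.10735107 0.31341908] 0.4501781139947149
turn [ 0.001  -0.0028  0.0244] rows 0.2577659549909279
shift [0.1009 0.0949 0.0846] rows 2.4329718046832425
```

View pics/t8.png

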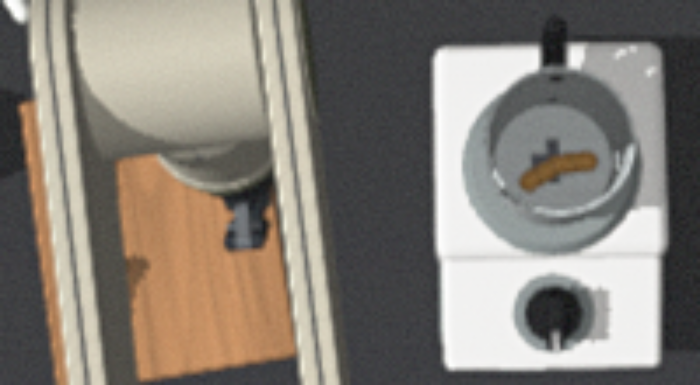

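The first finger lies flat in the jar (560,168). Next is the finger at (608,184).

>>> apply_moves(
  rows=[
    [[0, 0, 0.03, 0, 0, 0.024, -0.1], [0.05, 0.047, 0, 0, 0, 0, -0.1], [0.05, 0.047, 0, 0, 0, 0, -0.1], [0, 0, 0.06, 0, 0, 0, -0.1], [0, 0, 0.06, 0, 0, 0, -0.1], [0, 0, 0.06, 0, 0, 0, -0.1], [0, 0, 0, 0, 0, 0, -0.1], [0, 0, 0, 0, 0, 0, -0.1]],
  ],
)

```text
time_s: 16.15
tcp_pos: [0.6062, 0.1714, 0.1553]
eef_rot: [-179.9, 0.0, 89.8]
contact_force: [-0.1, -0.5, 0.8]
width: 0.45
gripper_force: 0.0
```

```bash
python3 - <<'E'
from h import *
fingers()
plan((.609,.1835,.038),90);print(readout.sense()["tcp_pos"])
E
```

```text
side [478. 264.] [25. 69.] 166
side [586. 278.] [27. 71.] 173
side [608. 183.] [72. 24.] 90
turn [ 0.0019 -0.0003 -0.0023] rows 0.03105101650487855
shift [0.0157 0.0017 0.1595] rows 2.4031822029004006
[0.60773157 0.17172564 0.15763448]
```

>>> apply_moves(
  rows=[
    [[0.015, 0.001, 0.04, 0, 0, 0, -0.1], [0, 0, 0.06, 0, 0, 0, -0.1], [0, 0, 0.04, 0, 0, 0, -0.1], [0, 0, 0.015, 0, 0, 0, -0.1], [0, 0, 0.003, 0, 0, 0, -0.1], [0, 0, 0, 0, 0, 0, -0.3], [0, 0, 0, 0, 0, 0, -0.6], [0, 0, 0, 0, 0, 0, -1]],
  ],
)

```text
time_s: 17.0
tcp_pos: [0.6094, 0.1835, 0.0396]
eef_rot: [179.7, -0.1, 89.8]
contact_force: [-0.8, -0.7, 6.7]
width: 0.194
gripper_force: 37.5
```

>>> apply_moves(
  rows=[
    [[0, 0, 0, 0, 0, 0, -1], [0, 0, 0, 0, 0, 0, -1], [0, 0, -0.01, 0, 0, 0, -1], [0, 0, -0.05, 0, 0, 0, -1], [0, 0, -0.06, 0, 0, 0, -1], [0, 0, -0.06, 0, 0, 0, -1], [0, 0, -0.06, 0, 0, 0, -1], [0, 0, -0.06, 0, 0, 0, -1]],
  ],
)

```text
time_s: 17.8
tcp_pos: [0.607, 0.1831, 0.2648]
eef_rot: [179.9, -0.0, 89.8]
contact_force: [0.6, 0.6, -0.5]
width: 0.194
gripper_force: 37.8
```

```bash
python3 - <<'E'
from h import *
fingers();s=readout.sense();print(s["tcp_pos"],s["width"])
plan((.562,-.1155,.30))
E
```

```text
side [478. 264.] [25. 69.] 166
side [586. 278.] [26. 71.] 172
[0.61010997 0.18376895 0.2748738 ] 0.19383081215432177
shift [-0.3991 -0.0624 -0.0356] rows 6.079978876545834
```

>>> apply_moves(
  rows=[
    [[-0.045, -0.008, -0.035, 0, 0, 0, -1], [-0.06, -0.009, 0, 0, 0, 0, -1], [-0.06, -0.009, 0, 0, 0, 0, -1], [-0.06, -0.009, 0, 0, 0, 0, -1], [-0.06, -0.009, 0, 0, 0, 0, -1], [-0.06, -0.009, 0, 0, 0, 0, -1], [-0.054, -0.009, 0, 0, 0, 0, -1], [0, 0, 0, 0, 0, 0, -1]],
  ],
)

```text
time_s: 18.65
tcp_pos: [0.5588, -0.1208, 0.2886]
eef_rot: [179.9, 0.1, 89.5]
contact_force: [0.5, 0.6, -0.2]
width: 0.194
gripper_force: 37.8
```

```bash
python3 - <<'E'
from h import *
s=readout.sense();print(s["tcp_pos"],s["width"],s["gripper_force"])
plan((.562,-.1155,.20)); fingers()
E
```

```text
[ 0.55877169 -0.12082551  0.28862787] 0.19357688293953945 37.79464244842529
shift [0.0074 0.0041 0.1182] rows 1.776039873747784
side [478. 264.] [25. 66.] 167
side [585. 279.] [26. 69.] 172
```

>>> apply_moves(
  rows=[
    [[0.003, 0.003, 0.03, 0, 0, 0, -1], [0, 0, 0.05, 0, 0, 0, -1], [0, 0, 0.035, 0, 0, 0, -1], [0, 0, 0, 0, 0, 0, -1], [0, 0, 0, 0, 0, 0, -0.1], [0, 0, 0, 0, 0, 0, -0.1], [0, 0, 0, 0, 0, 0, -0.1], [0, 0, 0, 0, 0, 0, -0.1]],
  ],
)

```text
time_s: 19.5
tcp_pos: [0.5628, -0.1139, 0.203]
eef_rot: [179.9, 0.0, 89.8]
contact_force: [-0.2, -0.6, -0.2]
width: 0.447
gripper_force: 0.0
```

>>> apply_moves(
  rows=[
    [[0, 0, -0.03, 0, 0, 0, -0.1], [0, 0, -0.06, 0, 0, 0, -0.1], [0, 0, -0.06, 0, 0, 0, -0.1], [0.06, -0.01, 0, 0, 0, 0, -0.1], [0.06, -0.01, 0, 0, 0, 0, -0.1], [0.06, -0.02, 0, 0, 0, 0, -0.1], [0.06, -0.02, 0, 0, 0, 0, -0.1], [0.06, -0.02, 0, 0, 0, 0, -0.1]],
  ],
)

```text
time_s: 20.3
tcp_pos: [0.5021, 0.113, 0.3146]
eef_rot: [179.9, -0.0, 89.8]
contact_force: [1.2, 0.4, -0.0]
width: 0.448
gripper_force: 0.0
```

>>> apply_moves(
  rows=[
    [[0.06, -0.02, 0, 0, 0, 0, -0.1], [0.06, -0.01, 0, 0, 0, -0.09, -0.1], [0, 0, 0.03, 0, 0, -0.09, -0.1], [0, 0, 0.03, 0, 0, -0.09, -0.1], [0, 0, 0.03, 0, 0, -0.09, -0.1], [0, 0, 0.03, 0, 0, -0.09, -0.1], [0, 0, 0, 0, 0, -0.09, -0.1], [0, 0, 0, 0, 0, -0.09, -0.1]],
  ],
)

```text
time_s: 21.1
tcp_pos: [0.4801, 0.2014, 0.2233]
eef_rot: [-180.0, -0.0, 146.8]
contact_force: [0.3, -0.8, -0.2]
width: 0.448
gripper_force: 0.0
```

```bash
python3 - <<'E'
from h import *
fingers()
s=readout.sense();print(s["tcp_pos"],s["width"],s["joint_pos"])
plan((.478,.264,.12),166)
f=viewer.grab_frame("top")
cv2.imwrite("pics/t9.png",cv2.resize(f["color"][200:310,200:400],None,fx=3.5,fy=3.5)[:,:,::-1])
E
```

```text
side [478. 264.] [26. 69.] 168
side [586. 278.] [26. 71.] 172
[0.48048979 0.20150235 0.22391574] 0.447516311298691 [ 1.71106107e+01 -4.04978186e+00  9.97501685e+01  2.51904034e-03
  8.42946068e+01 -4.02435189e+01]
turn [ 1.000e-04  0.000e+00 -2.072e-01] rows 2.171688979800213
shift [0.0234 0.0801 0.1386] rows 2.4245359137578917
```

View pics/t9.png

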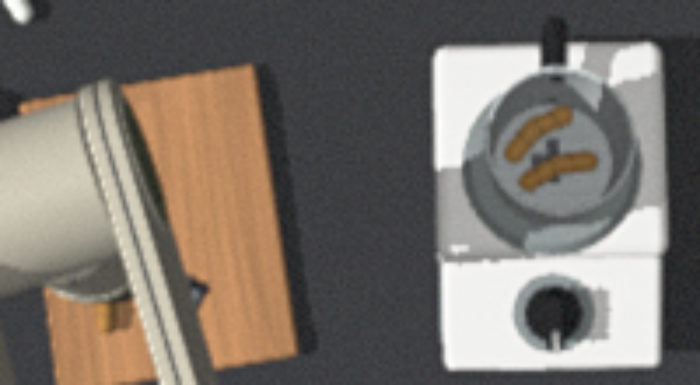

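Two fingers lie in the jar (540,135 and 560,168). Third finger, at (478,264), yaw 166.

>>> apply_moves(
  rows=[
    [[0, 0, 0, 0, 0, -0.09, -0.1], [0, 0, 0, 0, 0, -0.09, -0.1], [0, 0, 0, 0, 0, -0.027, -0.1], [0.012, 0.04, 0.04, 0, 0, 0, -0.1], [0.012, 0.04, 0.04, 0, 0, 0, -0.1], [0, 0, 0.05, 0, 0, 0, -0.1], [0, 0, 0, 0, 0, 0, -0.1], [0, 0, 0, 0, 0, 0, -0.1]],
  ],
)

```text
time_s: 22.0
tcp_pos: [0.4782, 0.2638, 0.1266]
eef_rot: [-179.9, -0.1, 165.0]
contact_force: [0.3, 0.5, 0.3]
width: 0.448
gripper_force: 0.0
```

```bash
python3 - <<'E'
from h import *
fingers()
plan((.478,.264,.038),166);print(readout.sense()["tcp_pos"])
E
```

```text
side [478. 264.] [25. 69.] 166
side [586. 278.] [26. 71.] 171
turn [ 0.0007  0.001  -0.011 ] rows 0.11601337652897152
shift [ 0.0018 -0.0006  0.1203] rows 1.8033860446883068
[0.47943026 0.26412098 0.12820297]
```

>>> apply_moves(
  rows=[
    [[0.001, 0, 0.04, 0, 0, -0.01, -0.1], [0, 0, 0.04, 0, 0, 0, -0.1], [0, 0, 0.03, 0, 0, 0, -0.1], [0, 0, 0.009, 0, 0, 0, -0.1], [0, 0, 0, 0, 0, 0, -0.1], [0, 0, 0, 0, 0, 0, -0.3], [0, 0, 0, 0, 0, 0, -0.6], [0, 0, 0, 0, 0, 0, -1]],
  ],
)

```text
time_s: 22.85
tcp_pos: [0.4796, 0.2651, 0.0395]
eef_rot: [179.9, 0.2, 166.0]
contact_force: [-0.9, 0.6, 6.0]
width: 0.2
gripper_force: 37.5
```

>>> apply_moves(
  rows=[
    [[0, 0, 0, 0, 0, 0, -1], [0, 0, 0, 0, 0, 0, -1], [0, 0, -0.01, 0, 0, 0, -1], [0, 0, -0.05, 0, 0, 0, -1], [0, 0, -0.06, 0, 0, 0, -1], [0, 0, -0.06, 0, 0, 0, -1], [0, 0, -0.06, 0, 0, 0, -1], [0, 0, -0.06, 0, 0, 0, -1]],
  ],
)

```text
time_s: 23.65
tcp_pos: [0.4774, 0.2643, 0.2651]
eef_rot: [179.9, 0.1, 166.0]
contact_force: [1.5, -0.5, -0.2]
width: 0.194
gripper_force: 37.8
```

```bash
python3 - <<'E'
from h import *
fingers();s=readout.sense();print(s["tcp_pos"],s["width"])
plan((.562,-.1155,.30))
E
```

```text
side [585. 278.] [27. 69.] 171
[0.48041538 0.26555879 0.27453448] 0.19657196778903213
shift [-0.2284 -0.4666 -0.0353] rows 7.806611341206072
```

>>> apply_moves(
  rows=[
    [[-0.028, -0.058, -0.012, 0, 0, 0, -1], [-0.028, -0.058, -0.012, 0, 0, 0, -1], [-0.028, -0.058, -0.011, 0, 0, 0, -1], [-0.028, -0.058, 0, 0, 0, 0, -1], [-0.028, -0.058, 0, 0, 0, 0, -1], [-0.028, -0.058, 0, 0, 0, 0, -1], [-0.028, -0.058, 0, 0, 0, 0, -1], [-0.028, -0.057, 0, 0, 0, 0, -1]],
  ],
)

```text
time_s: 24.5
tcp_pos: [0.5571, -0.1153, 0.2893]
eef_rot: [180.0, 0.1, 166.0]
contact_force: [1.4, 1.8, -0.3]
width: 0.197
gripper_force: 37.9
```

>>> apply_moves(
  rows=[
    [[0, 0, 0, 0, 0, 0, -1], [0, 0, 0, 0, 0, 0, -1], [0, 0, 0, 0, 0, 0, -1], [0, 0, 0, 0, 0, 0, -1], [0, 0, 0, 0, 0, 0, -1], [0, 0, 0, 0, 0, 0, -1], [0, 0, 0, 0, 0, 0, -1], [0, 0, 0, 0, 0, 0, -1]],
  ],
)

```text
time_s: 25.3
tcp_pos: [0.557, -0.1129, 0.2883]
eef_rot: [-180.0, -0.0, 166.1]
contact_force: [-1.0, 0.1, -0.0]
width: 0.193
gripper_force: 37.9
```

```bash
python3 - <<'E'
from h import *
fingers();s=readout.sense();print(s["tcp_pos"],s["width"])
plan((.562,-.1155,.20))
E
```

```text
side [585. 279.] [26. 69.] 172
[ 0.55705818 -0.11300229  0.28827252] 0.19551326870731164
shift [-0.0072 -0.0016  0.1177] rows 1.7680363962219252
```

>>> apply_moves(
  rows=[
    [[-0.007, -0.001, 0.03, 0, 0, 0, -1], [0, 0, 0.04, 0, 0, 0, -1], [0, 0, 0.035, 0, 0, 0, -1], [0, 0, 0, 0, 0, 0, -1], [0, 0, 0, 0, 0, 0, -0.1], [0, 0, 0, 0, 0, 0, -0.1], [0, 0, 0, 0, 0, 0, -0.1], [0, 0, 0, 0, 0, 0, -0.1]],
  ],
)

```text
time_s: 26.15
tcp_pos: [0.5627, -0.1154, 0.2111]
eef_rot: [-180.0, 0.1, 166.0]
contact_force: [-0.6, 0.4, 0.5]
width: 0.449
gripper_force: 0.0
```

>>> apply_moves(
  rows=[
    [[0, 0, -0.03, 0, 0, 0, -0.1], [0, 0, -0.06, 0, 0, 0, -0.1], [0, 0, -0.05, 0, 0, 0, -0.1], [0.011, 0.057, 0, 0, 0, 0, -0.1], [0.011, 0.057, 0, 0, 0, 0, -0.1], [0.011, 0.057, 0, 0, 0, 0, -0.1], [0.011, 0.057, 0, 0, 0, 0, -0.1], [0.011, 0.057, 0, 0, 0, 0, -0.1]],
  ],
)

```text
time_s: 26.95
tcp_pos: [0.5735, 0.1039, 0.3155]
eef_rot: [180.0, 0.1, 166.0]
contact_force: [1.2, -0.1, 0.8]
width: 0.455
gripper_force: 0.0
```

>>> apply_moves(
  rows=[
    [[0.011, 0.057, 0, 0, 0, 0, -0.1], [0.011, 0.057, 0, 0, 0, 0, -0.1], [0.011, 0.057, 0, 0, 0, -0.06, -0.1], [0, 0.057, 0.04, 0, 0, 0, -0.1], [0, 0, 0.06, 0, 0, 0, -0.1], [0, 0, 0.06, 0, 0, 0, -0.1], [0, 0, 0, 0, 0, 0, -0.1], [0, 0, 0, 0, 0, 0, -0.1]],
  ],
)

```text
time_s: 27.75
tcp_pos: [0.5862, 0.2729, 0.1962]
eef_rot: [-180.0, -0.1, 171.4]
contact_force: [-0.2, 0.1, 0.4]
width: 0.452
gripper_force: 0.0
```

```bash
python3 - <<'E'
from h import *
fingers()
s=readout.sense();print(s["tcp_pos"],s["eef_rot"])
plan((.586,.2785,.038),172)
f=viewer.grab_frame("top")
c=f["color"].astype(float);q=c[...,2]/(c[...,0]+1)
m=np.zeros((480,640),bool);m[215:275,325:390]=1
for b in blobs(m&(q<.45)&(c[...,0]>60),15,2000): print(cv2.minAreaRect(b),cv2.contourArea(b))
E
```

```text
side [586. 278.] [27. 71.] 173
[0.58754132 0.27326922 0.19861701] [1.79920400e+02 1.40667267e-01 1.71423854e+02]
turn [ 0.0009  0.0016 -0.0064] rows 0.0696824061357331
shift [0.003  0.0066 0.2142] rows 3.212584686138948
((361.6412048339844, 249.6647186279297), (13.775084495544434, 22.23537254333496), 49.398704528808594) 127.5
((352.7936706542969, 237.08177185058594), (5.487397193908691, 20.7911376953125), 52.4314079284668) 65.0
```

>>> apply_moves(
  rows=[
    [[0.003, 0.006, 0.04, 0, 0, -0.006, -0.1], [0, 0, 0.06, 0, 0, 0, -0.1], [0, 0, 0.06, 0, 0, 0, -0.1], [0, 0, 0.04, 0, 0, 0, -0.1], [0, 0, 0.014, 0, 0, 0, -0.1], [0, 0, 0, 0, 0, 0, -0.1], [0, 0, 0, 0, 0, 0, -0.4], [0, 0, 0, 0, 0, 0, -1]],
  ],
)

```text
time_s: 28.65
tcp_pos: [0.5876, 0.2789, 0.0393]
eef_rot: [179.8, 0.3, 172.0]
contact_force: [0.1, -1.3, 4.6]
width: 0.187
gripper_force: 38.1
```

>>> apply_moves(
  rows=[
    [[0, 0, 0, 0, 0, 0, -1], [0, 0, 0, 0, 0, 0, -1], [0, 0, -0.01, 0, 0, 0, -1], [0, 0, -0.05, 0, 0, 0, -1], [0, 0, -0.06, 0, 0, 0, -1], [0, 0, -0.06, 0, 0, 0, -1], [0, 0, -0.06, 0, 0, 0, -1], [0, 0, -0.06, 0, 0, 0, -1]],
  ],
)

```text
time_s: 29.45
tcp_pos: [0.5847, 0.2778, 0.2636]
eef_rot: [180.0, 0.1, 172.0]
contact_force: [0.3, 0.3, -0.0]
width: 0.192
gripper_force: 38.3
```

```bash
python3 - <<'E'
from h import *
fingers();s=readout.sense();print(s["tcp_pos"],s["width"])
plan((.562,-.1155,.30))
E
```

```text
[0.58757266 0.27896226 0.27383934] 0.19151711045821965
shift [-0.04   -0.5253 -0.0379] rows 7.919141152643795
```

>>> apply_moves(
  rows=[
    [[-0.006, -0.063, -0.014, 0, 0, 0, -1], [-0.006, -0.063, -0.014, 0, 0, 0, -1], [-0.006, -0.065, -0.01, 0, 0, 0, -1], [-0.006, -0.066, 0, 0, 0, 0, -1], [-0.006, -0.066, 0, 0, 0, 0, -1], [-0.006, -0.066, 0, 0, 0, 0, -1], [-0.004, -0.066, 0, 0, 0, 0, -1], [0, -0.066, 0, 0, 0, 0, -1]],
  ],
)

```text
time_s: 30.3
tcp_pos: [0.5598, -0.1152, 0.2899]
eef_rot: [-180.0, 0.1, 172.0]
contact_force: [0.9, 0.4, -0.4]
width: 0.194
gripper_force: 38.4
```

>>> apply_moves(
  rows=[
    [[0, 0, 0, 0, 0, 0, -1], [0, 0, 0, 0, 0, 0, -1], [0, 0, 0, 0, 0, 0, -1], [0, 0, 0, 0, 0, 0, -1], [0, 0, 0, 0, 0, 0, -1], [0, 0, 0, 0, 0, 0, -1], [0, 0, 0, 0, 0, 0, -1], [0, 0, 0, 0, 0, 0, -1]],
  ],
)

```text
time_s: 31.1
tcp_pos: [0.5602, -0.1129, 0.2887]
eef_rot: [-180.0, -0.0, 172.0]
contact_force: [0.2, 0.0, 0.5]
width: 0.196
gripper_force: 38.4
```

```bash
python3 - <<'E'
from h import *
fingers();s=readout.sense();print(s["tcp_pos"],s["width"])
plan((.562,-.1155,.21))
E
```

```text
[ 0.56014574 -0.11300456  0.28872168] 0.19360578653132432
shift [-0.0029 -0.003   0.105 ] rows 1.5748734836660452
```

>>> apply_moves(
  rows=[
    [[-0.003, -0.003, 0.03, 0, 0, 0, -1], [0, 0, 0.04, 0, 0, 0, -1], [0, 0, 0.035, 0, 0, 0, -1], [0, 0, 0, 0, 0, 0, -1], [0, 0, 0, 0, 0, 0, -0.1], [0, 0, 0, 0, 0, 0, -0.1], [0, 0, 0, 0, 0, 0, -0.1], [0, 0, 0, 0, 0, 0, -0.1]],
  ],
)

```text
time_s: 31.95
tcp_pos: [0.5628, -0.116, 0.2116]
eef_rot: [-180.0, 0.1, 172.0]
contact_force: [-1.1, 0.4, 0.3]
width: 0.451
gripper_force: 0.0
```

>>> apply_moves(
  rows=[
    [[0, 0, -0.03, 0, 0, 0, -0.1], [0, 0, -0.06, 0, 0, 0, -0.1], [0, 0, -0.06, 0, 0, 0, -0.1], [0, 0, 0, 0, 0, 0.09, 0.1], [0, 0, 0, 0, 0, 0.09, 0.1], [0, 0, 0, 0, 0, 0.09, 0.1], [0, 0, 0, 0, 0, 0.09, 0.1], [0, 0, 0, 0, 0, 0.09, 0.1]],
  ],
)

```text
time_s: 32.75
tcp_pos: [0.5622, -0.1158, 0.3233]
eef_rot: [180.0, 0.1, 131.2]
contact_force: [0.0, -0.2, -0.4]
width: 0.546
gripper_force: 0.0
```

>>> apply_moves(
  rows=[
    [[0, 0, 0, 0, 0, 0.09, 0.1], [0, 0, 0, 0, 0, 0.09, 0.1], [0, 0, 0, 0, 0, 0.09, 0.1], [0, 0, 0, 0, 0, 0.09, 0.1], [0, 0, 0, 0, 0, 0.09, 0.1], [0, 0, 0, 0, 0, 0.09, 0.1], [0, 0, 0, 0, 0, 0.09, 0.1], [0, 0, 0, 0, 0, 0.09, 0.1]],
  ],
)

```text
time_s: 33.55
tcp_pos: [0.5622, -0.1158, 0.3233]
eef_rot: [179.9, -0.0, 66.3]
contact_force: [-0.1, 0.1, 0.6]
width: 0.549
gripper_force: 0.0
```

>>> apply_moves(
  rows=[
    [[0, 0, 0, 0, 0, 0.09, 0.1], [0, 0, 0, 0, 0, 0.09, 0.1], [0, 0, 0, 0, 0, 0.09, 0.1], [0, 0, 0, 0, 0, 0.09, 0.1], [0, 0, 0, 0, 0, 0.09, 0.1], [0, 0, 0, 0, 0, 0.09, 0.1], [0, 0, 0, 0, 0, 0.09, 0.1], [0, 0, 0, 0, 0, 0.09, 0.1]],
  ],
)

```text
time_s: 34.35
tcp_pos: [0.5622, -0.1158, 0.3233]
eef_rot: [180.0, -0.1, 1.5]
contact_force: [-0.9, 0.7, 0.5]
width: 0.55
gripper_force: 0.0
```

```bash
python3 - <<'E'
from h import *
s=readout.sense();print(s["tcp_pos"],s["eef_rot"])
plan((.4714,-.3187,.15),0)
S=viewer.grab_frame("side")
g=cv2.cvtColor(S["color"],cv2.COLOR_RGB2HSV)
p=proj(S,(.4714,-.3187,.064)).astype(int);print(p)
d=(g[...,2]<45);r=np.zeros_like(d);r[p[1]-12:p[1]+14,p[0]-12:p[0]+13]=1
for b in blobs(d&r,10,600): print(cv2.boundingRect(b))
fingers()
E
```

```text
[ 0.56220697 -0.1158099   0.32330114] [ 1.79980299e+02 -5.84255520e-02  1.54891326e+00]
turn [ 0.0002 -0.0007  0.0172] rows 0.18054156432960525
shift [-0.1211  0.2705  0.2311] rows 5.6343305161423505
[376 201]
(370, 198, 11, 14)
```

>>> apply_moves(
  rows=[
    [[-0.024, 0.054, 0, 0, 0, 0.017, 0.3], [-0.024, 0.054, 0, 0, 0, 0, 0.3], [-0.024, 0.054, 0, 0, 0, 0, 0.3], [-0.024, 0.054, 0, 0, 0, 0, 0.3], [-0.024, 0.054, 0, 0, 0, 0, 0.3], [0, 0, 0.04, 0, 0, 0, 0.3], [0, 0, 0.06, 0, 0, 0, 0.3], [0, 0, 0.06, 0, 0, 0, 0.3]],
  ],
)

```text
time_s: 35.25
tcp_pos: [0.4746, -0.3204, 0.2026]
eef_rot: [179.9, -0.1, 0.6]
contact_force: [0.7, -0.8, 0.2]
width: 0.651
gripper_force: 0.0
```

```bash
python3 - <<'E'
from h import *
s=readout.sense();print(s["tcp_pos"],s["eef_rot"])
plan((.4714,-.3187,.059),0)
fingers()
f=viewer.grab_frame("top")
c=f["color"].astype(float);q=c[...,2]/(c[...,0]+1)
m=np.zeros((480,640),bool);m[190:345,190:395]=1
for b in blobs(m&(q<.45)&(c[...,0]>60),15,2000): print(cv2.minAreaRect(b),cv2.contourArea(b))
cv2.imwrite("pics/t10.png",cv2.resize(f["color"][190:345,200:450],None,fx=3,fy=3,interpolation=2)[:,:,::-1])
E
```

```text
[ 0.4746454  -0.32039933  0.20260436] [ 1.79886454e+02 -1.45896689e-01  5.64391374e-01]
turn [ 0.0013 -0.0016  0.0063] rows 0.06915460520313955
shift [-0.0043 -0.0023  0.1915] rows 2.871585788747533
((361.5, 248.0), (14.849242210388184, 21.920310974121094), 45.0) 233.5
((353.054931640625, 236.89306640625), (5.913636207580566, 21.39661407470703), 53.746158599853516) 63.5
```

View pics/t10.png

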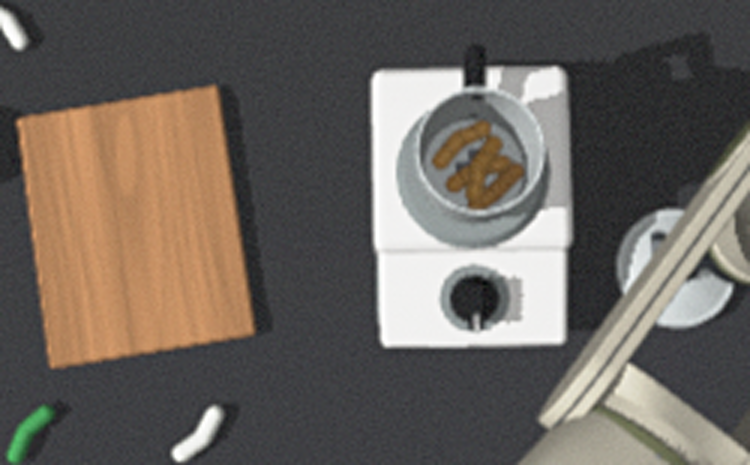

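All four fingers are in the jar and the board is empty; the lid is on the right at (675,265). Gripping the lid again.

>>> apply_moves(
  rows=[
    [[-0.004, -0.002, 0.04, 0, 0, 0.006, 0.3], [0, 0, 0.06, 0, 0, 0, 0.3], [0, 0, 0.05, 0, 0, 0, 0.3], [0, 0, 0.03, 0, 0, 0, 0.3], [0, 0, 0.011, 0, 0, 0, 0.3], [0, 0, 0, 0, 0, 0, 0.3], [0, 0, 0, 0, 0, 0, 0.3], [0, 0, 0, 0, 0, 0, -1]],
  ],
  grip_force=60,
)

```text
time_s: 36.15
tcp_pos: [0.4729, -0.3189, 0.062]
eef_rot: [179.9, -0.2, -0.2]
contact_force: [0.3, -0.4, 0.9]
width: 0.496
gripper_force: 0.0
```

>>> apply_moves(
  rows=[
    [[0, 0, 0, 0, 0, 0, -1], [0, 0, 0, 0, 0, 0, -1], [0, 0, 0, 0, 0, 0, -1], [0, 0, 0, 0, 0, 0, -1], [0, 0, 0, 0, 0, 0, -1], [0, 0, -0.01, 0, 0, 0, -1], [0, 0, -0.03, 0, 0, 0, -1], [0, 0, -0.03, 0, 0, 0, -1]],
  ],
)

```text
time_s: 36.95
tcp_pos: [0.4709, -0.3174, 0.1124]
eef_rot: [-179.9, 0.1, -0.2]
contact_force: [0.7, -0.1, -1.3]
width: 0.375
gripper_force: 59.6
```

>>> apply_moves(
  rows=[
    [[0, 0, -0.05, 0, 0, 0, -1], [0, 0, -0.06, 0, 0, 0, -1], [0, 0, -0.06, 0, 0, 0, -1], [0, 0, -0.06, 0, 0, 0, -1], [0, 0, -0.06, 0, 0, 0, -1], [0, 0, -0.04, 0, 0, 0, -1], [0, 0, 0, 0, 0, 0, -1], [0, 0, 0, 0, 0, 0, -1]],
  ],
)

```text
time_s: 37.75
tcp_pos: [0.4715, -0.3179, 0.3604]
eef_rot: [179.9, -0.1, -0.2]
contact_force: [-0.1, 0.5, -2.1]
width: 0.371
gripper_force: 59.7
```

```bash
python3 - <<'E'
from h import *
s=readout.sense();print(s["tcp_pos"],s["eef_rot"],s["width"],s["contact_force"])
plan((.5615,-.1165,.36),0)
E
```

```text
[ 0.47149152 -0.31786283  0.36043286] [ 1.79926957e+02 -8.80889687e-02 -1.76516011e-01] 0.3712078487269134 [-0.13069381  0.49736433 -2.08160112]
turn [ 0.0008 -0.001  -0.002 ] rows 0.024506270336993433
shift [ 0.12   -0.2685  0.0006] rows 4.409085635256708
```

>>> apply_moves(
  rows=[
    [[0.01, -0.022, 0, 0, 0, 0, -1], [0.02, -0.045, 0, 0, 0, 0, -1], [0.025, -0.055, 0, 0, 0, 0, -1], [0.025, -0.055, 0, 0, 0, 0, -1], [0.02, -0.045, 0, 0, 0, 0, -1], [0.01, -0.025, 0, 0, 0, 0, -1], [0.01, -0.022, 0, 0, 0, 0, -1], [0, 0, 0, 0, 0, 0, -1]],
  ],
)

```text
time_s: 38.55
tcp_pos: [0.5618, -0.1139, 0.3567]
eef_rot: [-179.9, 0.2, -0.0]
contact_force: [0.7, -1.3, -2.3]
width: 0.373
gripper_force: 59.8
```

>>> apply_moves(
  rows=[
    [[0, 0, 0.02, 0, 0, 0, -1], [0, 0, 0.03, 0, 0, 0, -1], [0, 0, 0.02, 0, 0, 0, -1], [0, 0, 0, 0, 0, 0, -1], [0, 0, 0, 0, 0, 0, -1], [0, 0, 0, 0, 0, 0, -1], [0, 0, 0, 0, 0, 0, -1], [0, 0, 0, 0, 0, 0, -1]],
  ],
)

```text
time_s: 39.35
tcp_pos: [0.5624, -0.1165, 0.3078]
eef_rot: [180.0, -0.1, -0.2]
contact_force: [0.2, -0.3, -1.3]
width: 0.374
gripper_force: 59.8
```

```bash
python3 - <<'E'
from h import *
s=readout.sense();print(s["tcp_pos"],s["eef_rot"],s["width"],s["contact_force"])
plan((.5615,-.1160,.272),0)
E
```

```text
[ 0.56241346 -0.11649893  0.3078237 ] [ 1.79970552e+02 -9.19826419e-02 -1.88879831e-01] 0.37436941969839316 [ 0.19633392 -0.26821962 -1.30537896]
turn [ 0.0003 -0.001  -0.0021] rows 0.024710169493024618
shift [-0.0012 -0.0007  0.0478] rows 0.716418042692571
```

Well centred; lowering the lid gently into the mouth.

>>> apply_moves(
  rows=[
    [[-0.001, 0, 0.012, 0, 0, 0, -1], [0, 0, 0.01, 0, 0, 0, -1], [0, 0, 0.008, 0, 0, 0, -1], [0, 0, 0.006, 0, 0, 0, -1], [0, 0, 0.004, 0, 0, 0, -1], [0, 0, 0.003, 0, 0, 0, -1], [0, 0, 0, 0, 0, 0, -1], [0, 0, 0, 0, 0, 0, -1]],
  ],
)

```text
time_s: 40.15
tcp_pos: [0.5614, -0.1163, 0.2748]
eef_rot: [180.0, -0.0, -0.2]
contact_force: [1.2, -0.2, -2.0]
width: 0.378
gripper_force: 59.8
```

>>> apply_moves(
  rows=[
    [[0, 0, 0.002, 0, 0, 0, -1], [0, 0, 0.002, 0, 0, 0, -1], [0, 0, 0.001, 0, 0, 0, -1], [0, 0, 0.001, 0, 0, 0, -1], [0, 0, 0, 0, 0, 0, -1], [0, 0, 0, 0, 0, 0, -1], [0, 0, 0, 0, 0, 0, -1], [0, 0, 0, 0, 0, 0, -1]],
  ],
)

```text
time_s: 40.95
tcp_pos: [0.5616, -0.1162, 0.273]
eef_rot: [180.0, -0.2, -0.2]
contact_force: [-6.4, 3.4, 13.4]
width: 0.375
gripper_force: 61.1
```

>>> apply_moves(
  rows=[
    [[0, 0, 0, 0, 0, 0, -0.1], [0, 0, 0, 0, 0, 0, 0.2], [0, 0, 0, 0, 0, 0, 0.4], [0, 0, 0, 0, 0, 0, 0.4], [0, 0, -0.03, 0, 0, 0, 0.4], [0, 0, -0.05, 0, 0, 0, 0.4], [0, 0, -0.05, 0, 0, 0, 0.4], [0, 0, 0, 0, 0, 0, 0.4]],
  ],
)

```text
time_s: 41.75
tcp_pos: [0.5631, -0.1169, 0.3743]
eef_rot: [179.8, -0.5, -0.2]
contact_force: [0.6, 0.5, 0.6]
width: 0.7
gripper_force: 0.0
```

>>> apply_moves(
  rows=[
    [[-0.06, 0, 0, 0, 0, 0, 0.4], [-0.06, 0, 0, 0, 0, 0, 0.4], [-0.06, 0, 0, 0, 0, 0, 0.2], [-0.03, 0, 0, 0, 0, 0, 0], [0, 0, 0, 0, 0, 0, 0], [0, 0, 0, 0, 0, 0, 0], [0, 0, 0, 0, 0, 0, 0], [0, 0, 0, 0, 0, 0, 0]],
  ],
)

```text
time_s: 42.55
tcp_pos: [0.4044, -0.1158, 0.3671]
eef_rot: [-180.0, 0.0, -0.2]
contact_force: [-0.1, 0.9, 0.7]
width: 0.495
gripper_force: 0.0
```

```bash
python3 - <<'E'
from h import *
s=readout.sense();print(s["tcp_pos"],s["eef_rot"],s["contact_force"])
T=viewer.grab_frame("top");S=viewer.grab_frame("side")
cv2.imwrite("pics/raw_t.png",T["color"][:,:,::-1]);cv2.imwrite("pics/raw_s.png",S["color"][:,:,::-1])
ims=[cv2.resize(T["color"][200:310,315:400],None,fx=4.6,fy=4.6,interpolation=2),cv2.resize(S["color"][150:285,255:390],None,fx=3,fy=3,interpolation=2)]
H=max(i.shape[0] for i in ims)
im=np.hstack([cv2.copyMakeBorder(i,0,H-i.shape[0],0,0,0) for i in ims]);print(im.shape)
cv2.imwrite("pics/c11.png",im[:,:,::-1])
for n,f,z in(("top",T,.275),("side",S,.275)):
    h=hsv(f);p=proj(f,(.562,-.1155,.26)).astype(int);r=np.zeros((480,640),bool);r[p[1]-14:p[1]+14,p[0]-14:p[0]+14]=1
    for b in blobs((h[...,2]<45)&r,20,900): print(n,cv2.boundingRect(b))
E
```

```text
[ 0.40435173 -0.11580798  0.36711406] [-1.79977809e+02  4.68022611e-02 -1.65982177e-01] [-0.08001649  0.87995188  0.6934288 ]
(506, 796, 3)
top (356, 231, 12, 13)
side (300, 155, 28, 22)
```

View pics/c11.png

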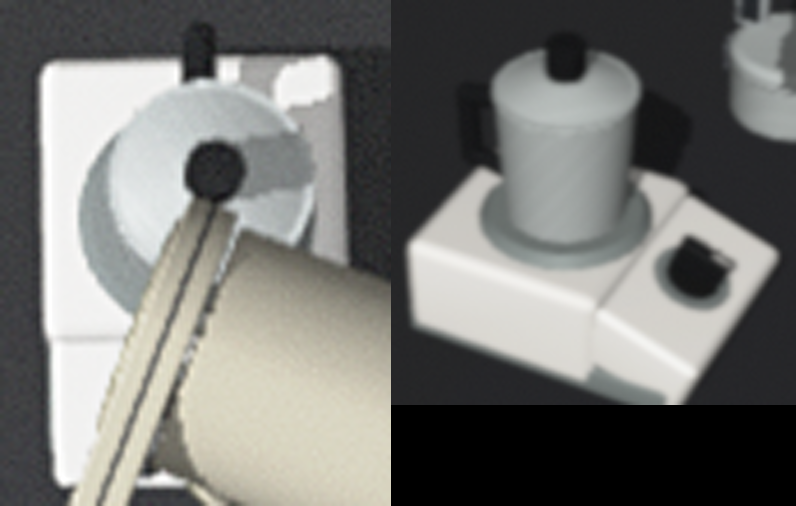

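The lid sits as it did at the start: its handle and flange are at the same height and position, with the crop offset of 15 px accounted for. Now I'm working out the knob pose.

```bash
python3 - <<'E'
from h import *
T=viewer.grab_frame("top");S=viewer.grab_frame("side")
ut=(358.0,289.1);us=(255+303/3,155+258/3)
p=tri(T,ut,S,us);print('ring tri',p, proj(T,p),proj(S,p))
print('bar tri',tri(T,(357.8,288.9),S,(355.75,240.25)))
# ring by colour in original pictures
for n,f,roi in(("side",S,(215,265,335,380)),("top",T,(270,310,340,378))):
    c=cv2.imread(f"pics/{n}0.png");c=c[roi[0]:roi[1],roi[2]:roi[3]];h=cv2.cvtColor(c,cv2.COLOR_BGR2HSV)
    m=h[...,2]<(150 if n=="side" else 165)
    for b in blobs(m,80,900): 
        hl=cv2.convexHull(b);print(n,cv2.boundingRect(b),(np.array(cv2.fitEllipse(hl)[0])+[roi[2],roi[0]]).round(1),np.round(cv2.fitEllipse(hl)[1],1))
# deck plane: z=.105-(xd-x)*tan(.35), hinge from crop line
for xd in(.493,):
    o,d=ray(T,ut)
    # x = o+d t ; z offset 5mm above deck
    k=np.tan(.35); t=(.105+.005-(xd-o[0])*k-o[2])/(d[2]-k*d[0]); print('plane T',o+d*t)
    o,d=ray(S,us); t=(.105+.005-(xd-o[0])*k-o[2])/(d[2]-k*d[0]); print('plane S',o+d*t)
print('front edge T',plane(T,(315+198/4.6,200+485/4.6),.07))
print(readout.sense()["tcp_pos"])
E
```

```text
ring tri [ 0.44651668 -0.11416401  0.08362314] [358.0999385  289.36358326] [355.67854961 240.95883674]
bar tri [ 0.44694148 -0.11343163  0.08642405]
side (29, 27, 16, 23) [373.  261.1] [13.2 52. ]
side (8, 13, 27, 25) [356.2 240.3] [23.3 27. ]Traceback (most recent call last):
  File "<stdin>", line 11, in <module>
cv2.error: OpenCV(4.12.0) /io/opencv/modules/imgproc/src/shapedescr.cpp:361: error: (-201:Incorrect size of input array) There should be at least 5 points to fit the ellipse in function 'fitEllipseNoDirect'
```

```bash
python3 - <<'E'
from h import *
T=viewer.grab_frame("top");S=viewer.grab_frame("side")
ut=(358.0,289.1)
for us in((356.2,240.3),(356,241),(356,239)): print(us,tri(T,ut,S,us).round(4))
k=np.tan(.35)
for n,f,u in(("T",T,ut),("S",S,(356.2,240.3))):
  for xd in(.49,.496):
    o,d=ray(f,u); t=(.110-(xd-o[0])*k-o[2])/(d[2]-k*d[0]); print(n,xd,(o+d*t).round(4))
# check estimate vs jar-seat/lid: known height handle top triangulation as a bias test
print('lid handle tri',tri(T,(360.6,237.2),S,(313.3,163.3)).round(4))
# hinge in both views: left end of crease
print('crease L',tri(T,(315+47/4.6,200+338/4.6),S,(255+(600-391)/3,155+295/3)).round(4))
# front lower-left deck corner (side: 692,352)
print('front L',tri(T,(315+58/4.6,200+483/4.6),S,(255+(692-391)/3,155+355/3)).round(4))
print('front R',tri(T,(315+337/4.6,200+480/4.6),S,(255+(777-391)/3,155+238/3)).round(4))
E
```

```text
(356.2, 240.3) [ 0.4462 -0.1141  0.0861]
(356, 241) [ 0.4465 -0.1142  0.0836]
(356, 239) [ 0.4463 -0.1137  0.0905]
T 0.49 [ 0.4465 -0.1133  0.0941]
T 0.496 [ 0.4466 -0.1134  0.092 ]
S 0.49 [ 0.4424 -0.107   0.0926]
S 0.496 [ 0.4432 -0.1091  0.0907]
lid handle tri [ 0.5634 -0.1138  0.2776]
crease L [ 0.4907 -0.0222  0.0976]
front L [ 0.4062 -0.0251  0.0644]
front R [ 0.4035 -0.2013  0.0572]
```

```bash
python3 - <<'E'
from h import *
T=viewer.grab_frame("top");S=viewer.grab_frame("side")
g=np.array([.4463,-.114,.0855]);ax=np.array([-np.sin(.35),0,np.cos(.35)]);bx=np.array([np.cos(.35),0,np.sin(.35)])
for a,b in(((202,436),(706,236)),((202,462),(737,251)),((202,449),(721,243))):
    p=tri(T,(315+a[0]/4.6,200+a[1]/4.6),S,(255+(b[0]-391)/3,155+b[1]/3)); print(p.round(4),'along axis',((p-g)@ax).round(4),'along bar',((p-g)@bx).round(4))
# white pointer pixels inside dark/ring area, original pictures
for n,f,roi in(("top",T,(280,305,350,367)),("side",S,(228,250,345,372))):
    c=cv2.imread(f"pics/{n}0.png")[roi[0]:roi[1],roi[2]:roi[3]];print(n);print(c.max(2))
print('pred pointer top ends', [proj(S,g+.036*ax+r*bx).round(1) for r in(.023,-.023)],[proj(T,g+.036*ax+r*bx).round(1) for r in(.023,-.023)])
plan((.4364-.0274,-.114,.1127+.0752))
E
```

```text
[ 0.4322 -0.1131  0.1124] along axis 0.0301 along bar -0.004
[ 0.4114 -0.1149  0.1039] along axis 0.0292 along bar -0.0265
[ 0.422  -0.1139  0.1086] along axis 0.0301 along bar -0.0149
top
[[227 174 149 154 153 150 155 153 157 156 155 155 157 156 162 185 235]
 [184 158 153 157 153 132 133 126 120 118 125 150 150 132 134 160 188]
 [155 156 153 125 106  79  72  53  45  46  60 105 115  93 107 128 124]
 [156 149 122  71  49  42  30  21  26  12  26  43  55  64  87  99 102]
 [157 133  80  42  38  46  36  23  43  33  35  14  25  41  61  93  96]
 [136  88  43  42  50  44  45  47  33  44  41  27  31  14  40  74 101]
 [116  51  34  43  50  44  37  46  50  42  40  40  30  31  39  69  98]
 [ 98  49  40  43  36  39  45  42  43  48  38  24  33  29  37  50  88]
 [ 66  37  46  42  31  41  44  45  47  44  39  29  35  22  25  36  72]
 [ 60  39  45  43  47  46  40  50  41  42  47  26  29  27  38  38  69]
 [ 66  40  42  44  34  40  44  46  46  45  41  39  37  26  35  40  78]
 [ 86  44  44  48  47  42  45  48  46  48  40  27  37  25  30  42  86]
 [ 91  46  42  40  44  44  43  46  51  46  43  28  40  31  
[... 2828 characters left out ...]
  23  22  23  23  24  23  22  23  27
   44  70  94 111 137 172 198 206 207]
 [152 128 115 104  87  66  46  33  26  24  24  23  24  23  23  23  25  32
   55  84 104 117 141 174 199 206 207]
 [175 150 129 114 104  89  71  54  40  31  28  24  24  23  25  27  34  47
   70  94 109 120 142 176 199 206 206]
 [193 175 151 130 116 107  97  83  67  56  45  38  34  33  37  45  59  74
   90 105 114 127 151 181 200 206 204]
 [204 194 176 155 135 122 113 104  94  85  77  70  66  65  68  77  89  99
  107 112 122 143 171 194 204 205 200]]
pred pointer top ends [array([353. , 226.2]), array([369. , 236.2])] [array([358.8, 284.9]), array([359. , 300.8])]
shift [ 0.0069 -0.0024  0.2394] rows 3.5902934650935494
```

>>> apply_moves(
  rows=[
    [[0, 0, 0.04, 0, 0, 0.008, 0.4], [0, 0, 0.04, 0, 0.075, 0, 0.4], [0, 0, 0.04, 0, 0.075, 0, 0.4], [0, 0, 0, 0, 0.073, 0, 0.4], [0, 0, 0, 0, 0, 0, 0.4], [0, 0, 0, 0, 0, 0, 0.4], [0, 0, 0, 0, 0, 0, 0.4], [0, 0, 0, 0, 0, 0, 0.4]],
  ],
)

```text
time_s: 43.75
tcp_pos: [0.4082, -0.1161, 0.279]
eef_rot: [180.0, -20.0, -0.9]
contact_force: [-0.4, 0.6, -0.2]
width: 0.704
gripper_force: 0.0
```

```bash
python3 - <<'E'
from h import *
s=readout.sense();print(s["tcp_pos"],s["eef_rot"],s["joint_pos"]);r=rot(s["eef_rot"]);print(r.as_matrix().round(3))
plan((.408,-.114,.186))
E
```

```text
[ 0.40816767 -0.11609258  0.27900741] [179.97470004 -20.03724487  -0.86031955] [-30.98118441 -42.548474   124.74177922  10.01928188  80.43140068
  59.72737293]
[[ 0.939 -0.015  0.343]
 [-0.014 -1.    -0.006]
 [ 0.343  0.    -0.939]]
shift [-0.0427 -0.0028  0.1164] rows 1.859692032918949
```

>>> apply_moves(
  rows=[
    [[-0.014, -0.001, 0.038, 0, 0, 0, 0.4], [-0.014, -0.001, 0.038, 0, 0, 0, 0.4], [-0.014, -0.001, 0.038, 0, 0, 0, 0.4], [0, 0, 0, 0, 0, 0, 0.4], [0, 0, 0, 0, 0, 0, 0.4], [0, 0, 0, 0, 0, 0, 0.4], [0, 0, 0, 0, 0, 0, 0.4], [0, 0, 0, 0, 0, 0, 0.4]],
  ],
)

```text
time_s: 44.55
tcp_pos: [0.4078, -0.114, 0.1882]
eef_rot: [179.9, -20.2, -0.9]
contact_force: [0.4, 0.1, -0.6]
width: 0.698
gripper_force: 0.0
```

```bash
python3 - <<'E'
from h import *
s=readout.sense();print(s["tcp_pos"],s["eef_rot"],s["joint_pos"])
plan((.4353,-.114,.1105))
S=viewer.grab_frame("side")
cv2.imwrite("pics/s14.png",cv2.resize(S["color"][140:300,270:430],None,fx=3.7,fy=3.7,interpolation=2)[:,:,::-1])
E
```

```text
[ 0.40779136 -0.11401592  0.18823824] [179.93308459 -20.17826009  -0.88061373] [-30.71073123 -41.7852634  133.71733871  10.41521978  70.65264382
  58.23118949]
shift [-0.0013 -0.0007  0.1099] rows 1.648413048255037
```

View pics/s14.png

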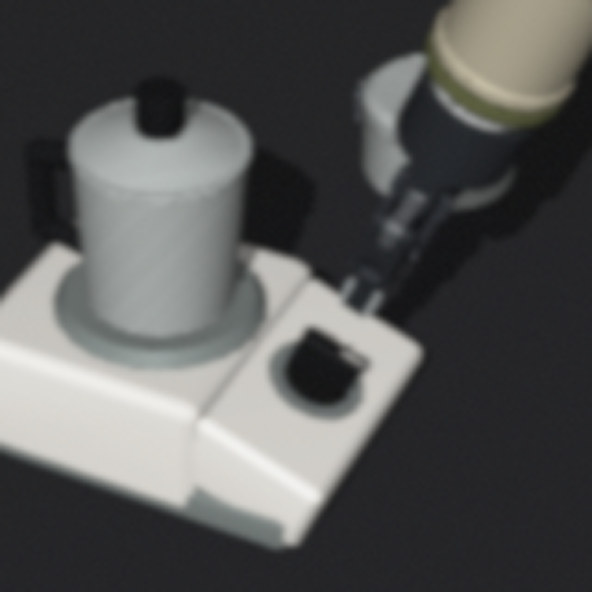

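The tilted gripper stands in line above the knob (fingers at 360,295; knob at 325,365). Approaching along the axis.

>>> apply_moves(
  rows=[
    [[-0.001, 0, 0.03, 0, 0, 0, 0.4], [0, 0, 0.03, 0, 0, 0, 0.4], [0, 0, 0.025, 0, 0, 0, 0.4], [0, 0, 0.015, 0, 0, 0, 0.4], [0, 0, 0.007, 0, 0, 0, 0.4], [0, 0, 0, 0, 0, 0, 0.4], [0, 0, 0, 0, 0, 0, 0.4], [0, 0, 0, 0, 0, 0, 0.4]],
  ],
  grip_force=30,
)

```text
time_s: 45.4
tcp_pos: [0.4344, -0.1144, 0.1121]
eef_rot: [180.0, -20.2, -0.9]
contact_force: [-0.3, -0.3, 0.2]
width: 0.698
gripper_force: 0.0
```

>>> apply_moves(
  rows=[
    [[0, 0, 0, 0, 0, 0, 0], [0, 0, 0, 0, 0, 0, -0.4], [0, 0, 0, 0, 0, 0, -1], [0, 0, 0, 0, 0, 0, -1], [0, 0, 0, 0, 0, 0, -1], [0, 0, 0, 0, 0, 0, -1], [0, 0, 0, 0, 0, 0, -1], [0, 0, 0, 0, 0, 0, -1]],
  ],
)

```text
time_s: 46.2
tcp_pos: [0.4341, -0.1126, 0.1115]
eef_rot: [-179.8, -20.1, -0.9]
contact_force: [-6.6, 11.7, 9.6]
width: 0.158
gripper_force: 31.5
```

```bash
python3 - <<'E'
from h import *
s=readout.sense();print(s["tcp_pos"],s["eef_rot"],s["width"]*85,s["contact_force"],s["wrist_torque"],s["joint_pos"])
print('force tool',rot(s["eef_rot"]).inv().apply(s["contact_force"]))
E
```

```text
[ 0.43405337 -0.11260285  0.11150107] [-179.8329664   -20.06436821   -0.89340136] 13.46615757610732 [-6.56386393 11.65705256  9.60117327] [1.4836261  0.46022016 0.57205607] [-28.32005735 -30.94705713 135.43204656  10.90549459  58.09732046
  58.18757863]
force tool [ -3.04153794 -11.5862788  -11.29871244]
```

>>> apply_moves(
  rows=[
    [[0, -0.0024, -0.002, 0, 0, 0, -1], [0, 0, 0, 0, 0, -0.05, -1], [0, 0, 0, 0, 0, -0.09, -1], [0, 0, 0, 0, 0, -0.09, -1], [0, 0, 0, 0, 0, -0.09, -1], [0, 0, 0, 0, 0, -0.09, -1], [0, 0, 0, 0, 0, -0.09, -1], [0, 0, 0, 0, 0, 0, -1]],
  ],
)

```text
time_s: 47.0
tcp_pos: [0.4343, -0.1139, 0.112]
eef_rot: [165.2, -13.9, 46.1]
contact_force: [21.3, -12.4, -21.3]
width: 0.159
gripper_force: 30.9
```

```bash
python3 - <<'E'
from h import *
s=readout.sense();r=rot(s["eef_rot"]);print(s["tcp_pos"],s["eef_rot"],s["width"]*85,s["joint_pos"][5])
print('tool F',r.inv().apply(s["contact_force"]),'M',r.inv().apply(s["wrist_torque"]))
E
```

```text
[ 0.43428129 -0.11387647  0.11202616] [165.18901388 -13.94873534  46.13280413] 13.542869457853278 13.230089914901253
tool F [ 0.56824636 17.53966053 27.44199593] M [-2.60892685 -0.13390738  0.19133374]
```

>>> apply_moves(
  rows=[
    [[0, 0.003, 0.0015, 0, 0, 0, -1], [0, 0, 0, 0, 0, -0.06, -1], [0, 0, 0, 0, 0, -0.06, -1], [0, 0, 0, 0, 0, -0.05, -1], [0, 0, 0, 0, 0, -0.015, -1], [0, 0, 0, 0, 0, 0, -1], [0, 0, 0, 0, 0, 0, -1], [0, 0, 0, 0, 0, 0, -1]],
  ],
)

```text
time_s: 47.8
tcp_pos: [0.4352, -0.1146, 0.1122]
eef_rot: [162.2, -9.3, 62.1]
contact_force: [-3.2, -4.7, 2.5]
width: 0.153
gripper_force: 35.3
```

```bash
python3 - <<'E'
from h import *
s=readout.sense();r=rot(s["eef_rot"]);print(s["tcp_pos"],s["eef_rot"],s["width"]*85,s["joint_pos"][5],58.19-s["joint_pos"][5])
print('tool F',r.inv().apply(s["contact_force"]),'M',r.inv().apply(s["wrist_torque"]))
E
```

```text
[ 0.43523091 -0.11459542  0.11217887] [162.15380187  -9.33170672  62.13343449] 13.001341070799356 -3.231057856816629 61.421057856816624
tool F [-5.16331812  0.42228316 -3.42935237] M [ 0.23702883 -0.9789447   0.47920072]
```

The torque jump (0.19 to 0.48 N m) shows the stop is reached. I'll hold a little longer, then let go.

>>> apply_moves(
  rows=[
    [[0, 0, 0, 0, 0, -0.008, -1], [0, 0, 0, 0, 0, 0, -1], [0, 0, 0, 0, 0, 0, -1], [0, 0, 0, 0, 0, 0, -1], [0, 0, 0, 0, 0, 0, -1], [0, 0, 0, 0, 0, 0, 0.6], [0, 0, 0, 0, 0, 0, 0.6], [0, 0, 0, 0, 0, 0, 0.6]],
  ],
)

```text
time_s: 48.6
tcp_pos: [0.4353, -0.1137, 0.1119]
eef_rot: [162.1, -9.2, 62.9]
contact_force: [-0.0, 0.4, -0.4]
width: 0.658
gripper_force: 0.0
```

>>> apply_moves(
  rows=[
    [[0, 0, 0, 0, 0, 0, 0.6], [0, 0, 0, 0, 0, 0, 0.6], [0, 0, -0.02, 0, 0, 0, 0.6], [0, 0, -0.03, 0, 0, 0, 0.6], [0, 0, -0.03, 0, 0, 0, 0.6], [0, 0, -0.01, 0, 0, 0, 0.6], [0, 0, 0, 0, 0, 0, 0.6], [0, 0, 0, 0, 0, 0, 0.6]],
  ],
)

```text
time_s: 49.4
tcp_pos: [0.4121, -0.1134, 0.1745]
eef_rot: [162.1, -9.2, 62.9]
contact_force: [0.6, -0.4, -0.1]
width: 0.799
gripper_force: 0.0
```

```bash
python3 - <<'E'
from h import *
s=readout.sense();print(s["tcp_pos"],s["eef_rot"],s["width"],s["contact_force"],s["joint_pos"])
# pointer at rest?
S=viewer.grab_frame("side");a=cv2.imread("pics/side0.png")[...,::-1].astype(int)
d=np.abs(S["color"].astype(int)-a).max(2);print(d[230:250,345:374].astype(int)[::2])
E
```

```text
[ 0.41207755 -0.11344321  0.174481  ] [162.0880358   -9.15827556  62.8986697 ] 0.798835314599304 [ 0.64170301 -0.44876578 -0.06585866] [-30.21040327 -40.12885265 134.19706338  10.38907887  68.6059368
  -3.98472858]
[[1 2 2 2 2 3 1 1 1 1 1 1 2 1 1 2 2 2 2 1 1 2 2 2 1 3 2 3 9]
 [2 1 1 1 2 1 1 1 1 1 2 2 0 1 2 1 1 2 2 2 1 2 1 2 2 2 2 2 2]
 [2 1 2 2 2 1 1 2 1 1 2 1 1 2 1 1 0 0 1 1 2 2 2 3 2 1 1 1 1]
 [2 0 1 0 1 2 1 1 1 1 1 2 1 1 1 2 0 1 1 1 1 1 1 1 2 2 2 2 1]
 [1 1 2 2 2 2 2 0 2 1 1 1 2 1 0 0 1 1 1 1 0 1 2 2 2 1 2 3 2]
 [1 1 1 1 1 3 3 2 1 3 1 1 1 2 1 2 1 2 1 2 2 1 1 2 1 2 2 2 2]
 [2 1 1 2 1 1 1 1 1 2 2 1 1 1 1 1 1 1 2 1 1 1 1 2 2 2 2 2 2]
 [1 2 1 1 1 1 0 2 2 1 2 1 1 2 1 2 1 1 1 1 1 1 1 2 2 3 3 2 2]
 [2 1 1 2 0 2 1 1 1 1 2 1 2 2 2 1 2 1 1 1 2 1 2 2 3 1 2 2 2]
 [1 2 1 1 2 1 1 1 1 2 1 1 0 2 1 1 1 1 1 1 1 2 1 2 1 2 1 2 2]]
```

The knob area matches the starting picture to within noise, so the knob sprang back. Rotating back for the second pulse.

>>> apply_moves(
  rows=[
    [[0, 0, 0, 0, 0, 0.087, 0.4], [0, 0, 0, 0, 0, 0.087, 0.4], [0, 0, 0, 0, 0, 0.087, 0.4], [0, 0, 0, 0, 0, 0.087, 0.4], [0, 0, 0, 0, 0, 0.087, 0.4], [0, 0, 0, 0, 0, 0.087, 0.4], [0, 0, 0, 0, 0, 0.087, 0.4], [0, 0, 0, 0, 0, 0.084, 0.4]],
  ],
)

```text
time_s: 50.25
tcp_pos: [0.4117, -0.1131, 0.1736]
eef_rot: [-179.8, -19.9, -1.3]
contact_force: [-0.1, -0.6, 0.1]
width: 0.701
gripper_force: 0.0
```

```bash
python3 - <<'E'
from h import *
s=readout.sense();print(s["tcp_pos"],s["eef_rot"],s["joint_pos"][5])
plan((.4362,-.1122,.1122))
E
```

```text
[ 0.4116746  -0.11307147  0.17359477] [-179.80484109  -19.93997314   -1.26460026] 58.704158110152164
shift [ 0.0028 -0.0016  0.0881] rows 1.3216965436900805
```

>>> apply_moves(
  rows=[
    [[0.002, -0.001, 0.03, 0, 0, -0.004, 0.4], [0, 0, 0.03, 0, 0, 0, 0.4], [0, 0, 0.02, 0, 0, 0, 0.4], [0, 0, 0.008, 0, 0, 0, 0.4], [0, 0, 0, 0, 0, 0, 0.4], [0, 0, 0, 0, 0, 0, -0.2], [0, 0, 0, 0, 0, 0, -0.6], [0, 0, 0, 0, 0, 0, -1]],
  ],
)

```text
time_s: 51.05
tcp_pos: [0.4366, -0.1135, 0.1148]
eef_rot: [179.8, -20.2, -0.5]
contact_force: [0.1, 0.1, 0.3]
width: 0.188
gripper_force: 0.0
```

>>> apply_moves(
  rows=[
    [[0, 0, 0, 0, 0, 0, -1], [0, 0, 0, 0, 0, 0, -1], [0, 0, 0, 0, 0, 0, -1], [0, 0, 0, 0, 0, 0, -1], [0, 0, 0, 0, 0, 0, -1], [0, 0, 0, 0, 0, 0, -1], [0, 0, 0, 0, 0, 0, -1], [0, 0, 0, 0, 0, 0, -1]],
  ],
)

```text
time_s: 51.85
tcp_pos: [0.4366, -0.1125, 0.1149]
eef_rot: [179.9, -20.1, -0.5]
contact_force: [-4.1, 5.9, 6.8]
width: 0.153
gripper_force: 31.6
```

```bash
python3 - <<'E'
from h import *
s=readout.sense();r=rot(s["eef_rot"]);print(s["tcp_pos"],s["eef_rot"],s["width"]*85,s["joint_pos"][5])
print('tool F',r.inv().apply(s["contact_force"]),'M',r.inv().apply(s["wrist_torque"]))
E
```

```text
[ 0.43661121 -0.11250654  0.11492875] [179.93133318 -20.13733322  -0.5092788 ] 13.03820039282879 58.24760764829955
tool F [-1.53327393 -5.81036021 -7.78861684] M [ 0.96718905 -0.47104186 -0.00165226]
```

Nicely aligned. Turning to the stop (about 62.5° commanded) and holding.

>>> apply_moves(
  rows=[
    [[0, -0.001, 0, 0, 0, -0.04, -1], [0, 0, 0, 0, 0, -0.09, -1], [0, 0, 0, 0, 0, -0.09, -1], [0, 0, 0, 0, 0, -0.09, -1], [0, 0, 0, 0, 0, -0.09, -1], [0, 0, 0, 0, 0, -0.09, -1], [0, 0, 0, 0, 0, -0.09, -1], [0, 0, 0, 0, 0, -0.09, -1]],
  ],
)

```text
time_s: 52.65
tcp_pos: [0.4364, -0.1118, 0.1148]
eef_rot: [162.3, -9.7, 61.6]
contact_force: [-7.2, 6.2, 8.2]
width: 0.154
gripper_force: 32.2
```

>>> apply_moves(
  rows=[
    [[0, 0, 0, 0, 0, -0.03, -1], [0, 0, 0, 0, 0, 0, -1], [0, 0, 0, 0, 0, 0, -1], [0, 0, 0, 0, 0, 0, -1], [0, 0, 0, 0, 0, 0, -1], [0, 0, 0, 0, 0, 0, -1], [0, 0, 0, 0, 0, 0, -1], [0, 0, 0, 0, 0, 0, -1]],
  ],
)

```text
time_s: 53.45
tcp_pos: [0.4364, -0.1118, 0.1148]
eef_rot: [161.9, -9.0, 63.8]
contact_force: [-7.8, 6.2, 9.4]
width: 0.154
gripper_force: 36.9
```

```bash
python3 - <<'E'
from h import *
s=readout.sense();r=rot(s["eef_rot"]);print(s["tcp_pos"],s["eef_rot"],s["width"]*85,58.24-s["joint_pos"][5])
print('tool F',r.inv().apply(s["contact_force"]),'M',r.inv().apply(s["wrist_torque"]))
E
```

```text
[ 0.43638254 -0.11175233  0.11481875] [161.92496389  -8.95745064  63.83864538] 13.049653205472865 62.81242578380724
tool F [  3.58504238  -6.51405951 -11.56390077] M [1.1713906  0.70013904 0.71740357]
```

>>> apply_moves(
  rows=[
    [[0, 0, 0, 0, 0, 0, 0.6], [0, 0, 0, 0, 0, 0, 0.6], [0, 0, 0, 0, 0, 0, 0.6], [0, 0, 0, 0, 0, 0, 0.6], [0, 0, 0, 0, 0, 0, 0.6], [0, 0, 0, 0, 0, 0, 0.6], [0, 0, -0.02, 0, 0, 0, 0.6], [0, 0, -0.04, 0, 0, 0, 0.6]],
  ],
)

```text
time_s: 54.25
tcp_pos: [0.4192, -0.1113, 0.1539]
eef_rot: [162.2, -8.9, 63.8]
contact_force: [-0.3, -1.0, 0.0]
width: 0.803
gripper_force: 0.0
```

>>> apply_moves(
  rows=[
    [[0, 0, -0.05, 0, 0, 0, 0.6], [0, 0, -0.03, 0, 0, 0, 0.6], [0, 0, 0, 0, 0, 0, 0.6], [0, 0, 0, 0, 0, 0, 0.6], [0, 0, 0, 0, 0, 0, 0.6], [0, 0, 0, 0, 0, 0, 0.6], [0, 0, 0, 0, 0, 0, 0.6], [0, 0, 0, 0, 0, 0, 0.6]],
  ],
)

```text
time_s: 55.05
tcp_pos: [0.4, -0.1116, 0.2116]
eef_rot: [162.0, -8.9, 63.9]
contact_force: [-0.5, -0.2, 0.1]
width: 0.797
gripper_force: 0.0
```

```bash
python3 - <<'E'
from h import *
s=readout.sense();print(s["tcp_pos"],s["width"],s["contact_force"])
S=viewer.grab_frame("side")
a=cv2.imread("pics/side0.png")[...,::-1].astype(int);b=cv2.imread("pics/raw_s.png")[...,::-1].astype(int);n=S["color"].astype(int)
dev=lambda x,y,w:np.percentile(np.abs(x-y).max(2)[w[0]:w[1],w[2]:w[3]],[50,99,100])
print('knob',dev(n,a,(230,250,345,366)),'lid vs placed',dev(n,b,(158,215,285,340)),'lid vs start',dev(n,a,(158,215,285,340)),'mug',dev(n,a,(375,450,125,185)))
# lid handle top disc + flange extents
for k,x in(("start",a),("now",n)):
    g=x.max(2)[158:172,295:332]<60; ys,xs=np.nonzero(g); print(k,xs.mean()+295,ys.mean()+158,g.sum())
E
```

```text
[ 0.39997928 -0.11158501  0.21161437] 0.7973397367409806 [-0.46676422 -0.1987169   0.05262961]
knob [1. 3. 5.] lid vs placed [3. 5. 5.] lid vs start [ 1. 18. 33.] mug [1. 4. 6.]
start 313.13064133016627 163.375296912114 421
now 313.16747572815535 163.30582524271844 412
```

The knob is at rest, the lid is within a fraction of a pixel of its starting pose, and the mug hasn't moved. Handing the job in.

```bash
python3 -c "
from bench import order
print(order.job_done())"
```

```text
the job is handed in; nothing more can be done
None
```

I handed the job in at about 55 s: all four turmeric fingers are in the jar, the lid is back home, the knob got two full pulses and sprang back each time, and the mug and lunch box were not touched; the judge's result was not shown to me.

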